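Weigh out a batch of steel slugs with the hand feeder

ROBOT

A 6-joint arm with a two-finger parallel gripper is mounted at the origin on the work surface; the furniture and walls round the work are solid. World frame = base frame: x ahead of the robot, y to its left, z up, the work surface at z = 0. Lengths are in mm, angles in rad, forces in N, time in s.
With the tool pointing down it reaches from about 300 to 775 mm from the base axis. Payload 14.6 kg.
Tool frame: the origin (TCP) lies at the very end of the fingers, on their centre line; the grasp point (between the pads) lies 19 mm behind it; y points along the fingers, x is the direction in which the jaws open and shut, and the axes are right-handed (so a half turn about y gives the same grasp; the last joint's range is limited). The gripper opens to 94 mm and grips with 3 to 60 N. Pads are 16 mm wide; open, the fingers measure 119 mm over their backs; the gripper's body (75 mm by 177 mm) begins 78 mm behind the grasp point.
Start: joints at [-1.327, 0.3, 1.521, -0, 1.321, -0.067], TCP at [168.194, -523.641, 205.446] pointing down, gripper open.
Joint ranges: [-3.03, 3.03], [-0.79, 2.21], [0.23, 2.52], [-1.04, 4.18], [0, 3.07], [-2.55, 2.55]. Speed limits (rad/s): [2.22, 2.22, 2.57, 3.14, 3.14, 3.14].

INTERFACE

Orientations are given as a unit quaternion [x, y, z, w].
In Python, from workcell import env gives the robot as it stands. The module is installed in compiled form; this text tells all that it offers.
- The arm moves only by the tool drive_tool, never from a script. Its argument "moves" is a list that holds one entry, the list of rows, each a list of 7 numbers: the opening, from 0 (shut) to 1 (fully open), then the shift along the tool's x, y, z in mm, then the turn, a rotation vector about the tool's x, y, z in degrees. A call has 1 to 12 rows; each row is the pose to reach, as a shift and turn from the pose commanded when the call began, along the tool's axes at that moment; what a row does not reach only later rows make up. A row lasts 1/8 s, in which the tool goes at most 62.5 mm and 10.7 degrees, less where a joint would pass 70% of its speed; a pose out of reach is approached as far as the arm can. A call with a gripper value outside its range is refused whole. The fingers move at their own pace and stop on an object; "grip_force" is the grip in N (left out, the last holds). Time passes only in rows, so rows that repeat a pose let the fingers close. It gives the time, the measured TCP pose, the force and the opening at its end, in the units of the state.
- env.observe(): the state, without advancing time (a new reading comes with each control period).
- env.read_camera(name): name is "side" or "top" or "wrist"; returns a dict with "color" (400x640x3 uint8, red, green, blue), "depth" (400x640 float32, mm along the optical axis (not along the pixel's ray), 0 where there is no reading), "mtx" (3x3 intrinsics, pixels), "origin" and "attitude" of the camera in the world. Camera axes: x right, y down, z forward; pixel columns grow to the right and rows downward; lengths in mm; the calibration is good to about 2 mm. A picture is of the moment at which its call begins.
- env.close_job(): hands the job in, once; it reports no verdict.
Trained networks look in a picture, given as the dict that the camera call returned (one of the last four; its "shot" number tells which), for a name from the list of things; names that differ only in an ending like _2 or _b are one class to them, and where a whole thing is asked for, a point or a joint stands for the part that bears it (a point fixed in the world has none). Each returns a list of dicts, best first, with "score" (0 to 1); they miss things now and then, are a little off and sometimes report something else, mostly with a low value. They report only what shows in the picture. A call takes as long as a camera call. They do not tell look-alikes from the thing itself.
- env.recognise(picture, name): "at" ([column, row] in pixels, amid what is visible of it).
The state is a dict: "t": time; "q": joint angles; "dq": joint speeds; "tau": joint torques, N m; "eef_pos": TCP position; "ee_rot": TCP orientation; "wrist_force": force on the tool from outside, world axes, zero at the start; "wrist_torque": the same for the moment, N m; "finger_gap": finger opening in mm.
Only numpy, scipy, OpenCV 4.12 (cv2) and the standard library are available. Lean on these libraries where they do the work, as an engineer would, in place of code of your own. Each camera call takes 0.05 s, during which the arm holds its last target.

TASK

Set the loose weighing tray into the scale's cradle with its fin clear of the chute and let go of it. Then feed steel slugs into it one at a time by pushing the feeder's plunger gently to its stop and letting it spring back, watching the scale after each slug, until the pointer stands level with the gap of the marker fork; stop there. Feel for the stop and never force the plunger (16 N at most), spill no slug and leave the other things alone.

Things in the scene. Friction and masses are not known exactly. Their poses are not given: they have to be found in the camera images.
- tray: round steel weighing tray, loose on the table: 100 mm across, 28 mm high, 3 mm wall, open top, about 80 g, foot tapered to 92 mm. Origin at the centre of its underside, z up; its own +x points to the fin.
- tray_fin (a point): grasp point on the tray's black upright fin, 68 mm out from the tray's centre and 34 mm above its underside. The fin is 10 mm thick (across the radius), 30 mm long (along the radius), and its top is 49 mm above the tray's underside: pinch it across its thickness from above.
- seat (a point): centre of the floor of the scale's round cradle, where the tray's underside rests. Recess 104 mm across, 6 mm deep; rim 112 mm across. It hangs on a soft spring (60 N/m) and sinks about 13 mm under the tray and 10 mm more per slug. Guide rods 200 mm tall stand 80 mm from its centre, to the right of the feed direction; the side opposite the rods is free: best for the fin.
- pointer_tip (a point): tip of the small black pointer blade (5 mm high) that rides on the cradle and sinks with it, beside the guide rods.
- marker_mid (a point): middle of the grey fork clamped on the side rod beside the pointer's path: its two prongs stand one above the other with a clear gap of 15 mm. Set at a different height each time. The pointer tip does not reach into the fork, it stands level with the gap when the weight is right.
- push_face (a point): middle of the outer face of the feeder's plunger: upright black plate 42 mm wide, 8 mm thick, 50 mm tall (28 mm below this point to 22 mm above). It slides level, along the line from here towards the cradle centre, 41 mm to its stop against a spring (4 N at first, 8 to 11 N at the stop), and springs back when let go. Over 16 N on it harms the feeder.
- magazine (a point): middle of the feeder's upright square tube (42 mm square, its top about 201 mm above the table), which holds five slugs in a stack, on the feed line between plunger and cradle. The plunger plate stands 73 mm from the tube at rest, 32 mm at the end of its stroke.
- chute_end (a point): lower end of the feeder's chute, 8 mm short of a seated tray. A slug comes out only in the last 2 mm of the plunger's stroke; the next drops into place when it springs back; a part stroke can jam it. The whole feeder stands on soft rubber feet and gives way under the push, so the plunger's stop is felt as a clearly steeper rise of force, not found by distance.
- slug_1: steel slug, a plain disc 32 mm across and 10 mm thick, about 63 g (each a little different), number 1 from the bottom of the stack in the feeder. Origin at the centre of one face (the underside at the start).
- slug_2: steel slug, a plain disc 32 mm across and 10 mm thick, about 63 g (each a little different), number 2 from the bottom of the stack in the feeder. Origin at the centre of one face (the underside at the start).
- slug_3: steel slug, a plain disc 32 mm across and 10 mm thick, about 63 g (each a little different), number 3 from the bottom of the stack in the feeder. Origin at the centre of one face (the underside at the start).
- slug_4: steel slug, a plain disc 32 mm across and 10 mm thick, about 63 g (each a little different), number 4 from the bottom of the stack in the feeder. Origin at the centre of one face (the underside at the start).
- slug_5: steel slug, a plain disc 32 mm across and 10 mm thick, about 63 g (each a little different), number 5 from the bottom of the stack in the feeder. Origin at the centre of one face (the underside at the start).
- small_cap: bystander: blue cylindrical capacitor, 25 mm across, 43 mm tall, standing. Origin at the centre of its underside. Leave it alone.
- step_gauge: bystander: aluminium stepped gauge block, 26 x 68 x 24 mm. Origin at the centre of its underside. Leave it alone.
- clamp_knob: bystander: black star knob with a stud, 36 x 35 x 38 mm. Origin at the centre of its underside. Leave it alone.
Things that resemble listed ones, but are neither listed nor needed, are in the scene too. Leave any turquoise look-alike of the slug_5 alone.

How it is judged (in metres and radians):
On the way, in this order (a step that is already met when the one before it is completed fails the run):
1. the tray sits flat in the scale's cradle (horizontal distance between tray and seat below 0.008 m and z of tray in the frame of seat between -0.004 and 0.005 m and angle between tray's own z axis and vertical below 0.12 rad), for 0.2 s.
2. enough slugs are in the tray that the pointer rests within the fork's gap (all of step 1 and z of pointer_tip in the frame of marker_mid between -0.0075 and 0.0075 m), for 0.4 s.
At the end, for the whole second after the job is handed in: The tray sits flat in the cradle (within 8 mm of its centre) and at rest; the pointer tip is within 7.5 mm above or below the middle of the marker fork; every slug is either in the tray or still in the feeder's tube (all of step 2 and (horizontal distance between slug_1 and tray below 0.052 m or horizontal distance between slug_1 and magazine below 0.012 m) and (horizontal distance between slug_2 and tray below 0.052 m or horizontal distance between slug_2 and magazine below 0.012 m) and (horizontal distance between slug_3 and tray below 0.052 m or horizontal distance between slug_3 and magazine below 0.012 m) and (horizontal distance between slug_4 and tray below 0.052 m or horizontal distance between slug_4 and magazine below 0.012 m) and (horizontal distance between slug_5 and tray below 0.052 m or horizontal distance between slug_5 and magazine below 0.012 m) and linear speed of tray below 0.01 m/s); the robot touches nothing.
It fails at once if the plunger is pushed with more than 16 N (contact force between any of the fingers, the arm and plunger above 16 N).
It fails at once if a slug is spilled on the table or the scale's base (height (world z) of any of slug_1, slug_2, slug_3, slug_4, slug_5 below 0.022 m).
It fails at once if a bystander is moved by more than 20 mm (distance of any of small_cap, step_gauge, clamp_knob from where it was at the start of the episode above 0.02 m).
It also fails if it takes over 69 s, if anything falls off the work surface, if the arm or the gripper's body presses on something with over 40 N, if the wrist force passes 120 N, or if a joint passes its speed limit or range.

## Working session

There is one attempt and no reset: what is moved stays moved. The work goes in short steps, Python scripts to look and compute and a tool call to move; the robot and the scene stay as the last step left them, time stands still between calls to the robot, and variables do not carry over. Pictures are saved under pics/ and viewed, and the job is handed in when it is done.

Besides the shell and the picture viewer there is one more tool, called after "Emit:" as name(argument=value, ...), one argument or row to a line, values as JSON. drive_tool: Moves the arm, as the interface text tells. Its arguments: {"type":"object","properties":{"moves":{"type":"array"},"grip_force":{"type":"number"}},"required":["moves"]}

```bash
mkdir -p pics
cat > h.py <<'E'
import numpy as np, cv2
from scipy.spatial.transform import Rotation as R
from workcell import env
def shot(name,fn=None):
    p=env.read_camera(name)
    if fn: cv2.imwrite('pics/'+fn,cv2.cvtColor(p['color'],cv2.COLOR_RGB2BGR))
    return p
def att(p):
    a=np.array(p['attitude'],float)
    return a if a.shape==(3,3) else R.from_quat(a).as_matrix()
def w(p,u,v,d=None):
    if d is None:
        u0,v0=int(round(u)),int(round(v)); d=p['depth'][v0,u0]
    K=np.array(p['mtx']); r=np.array([(u-K[0,2])/K[0,0],(v-K[1,2])/K[1,1],1.])*d
    return att(p)@r+np.array(p['origin'])
def ray(p,u,v):
    K=np.array(p['mtx']); r=att(p)@np.array([(u-K[0,2])/K[0,0],(v-K[1,2])/K[1,1],1.])
    return np.array(p['origin']),r/np.linalg.norm(r)
def atz(p,u,v,z):
    o,r=ray(p,u,v); return o+r*(z-o[2])/r[2]
def proj(p,X):
    K=np.array(p['mtx']); c=att(p).T@(np.array(X)-np.array(p['origin'])); q=K@c; return q[:2]/q[2]
E
python3 - <<'E'
from h import *
print(env.observe())
names="tray tray_fin seat pointer_tip marker_mid push_face magazine chute_end slug_1 small_cap step_gauge clamp_knob".split()
for c in ["side","top","wrist"]:
    p=shot(c,c+'0.png'); print(c,p['origin'],np.array(p['attitude']).tolist(),np.array(p['mtx']).tolist())
    for n in names:
        for r in env.recognise(p,n)[:3]:
            u,v=r['at']; print(n,round(r['score'],2),np.round([u,v]),np.round(w(p,u,v)))
E
```

```text
{'t': 0.0, 'q': array([-1.32656075e+00,  3.00471931e-01,  1.52158861e+00, -2.89304117e-05,
        1.32067608e+00, -6.65778886e-02]), 'dq': array([ 0.00030335,  0.00103882, -0.00066618,  0.00058705, -0.0014316 ,
       -0.00012656]), 'tau': array([-8.33393233e-05, -5.31808519e+01, -3.52734196e+01,  7.08281645e-02,
        2.43591605e-02, -9.64658898e-05]), 'eef_pos': array([ 168.14671478, -523.39307767,  204.88268604]), 'ee_rot': array([-0.57111481,  0.41689783, -0.41626465,  0.57161859]), 'wrist_force': array([-0.87405957, -0.28098082,  0.78941741]), 'wrist_torque': array([-0.00552202,  0.00527561,  0.01811199]), 'finger_gap': 93.84236608068645}
side [212.60073861 706.89280837 742.01074518] [-0.09614622159542582, 0.8692925132168404, -0.4801547812772131, 0.06736331757495424] [[423.22686333212664, 0.0, 321.71176551501696], [0.0, 423.22686333212664, 195.69846891324437], [0.0, 0.0, 1.0]]
tray 0.89 [343. 242.] [ 389. -207.    6.]
tray_fin 0.78 [342. 240.] [ 394. -218.    5.]
seat 0.84 [285. 225.] [ 533. -150.   85.]
pointer_tip 0.88 [284. 221.] [ 540. -164.   87.]
push_face 0.6 [291. 156
[... 803 characters left out ...]
]
marker_mid 0.54 [244. 154.] [591. -90. 118.]
marker_mid 0.43 [360. 150.] [ 569. -345.  156.]
push_face 0.81 [359. 150.] [ 282. -242.  973.]
magazine 0.73 [336. 159.] [ 538. -290.  201.]
chute_end 0.7 [335. 159.] [ 538. -288.  201.]
chute_end 0.25 [359. 152.] [ 566. -343.  154.]
slug_1 0.48 [344. 219.] [ 446. -310.   11.]
slug_1 0.44 [329. 154.] [ 551. -277.  195.]
small_cap 0.5 [225. 227.] [440. -27.  38.]
clamp_knob 0.61 [255. 236.] [417. -92.  20.]
wrist [ 244.99060542 -498.40656432  383.82888332] [0.8002950287434109, -0.5830320155997916, -0.08262792331874293, 0.11302283858698525] [[299.6575035885887, 0.0, 316.3172699721335], [0.0, 299.6575035885887, 202.99875870641122], [0.0, 0.0, 1.0]]
```

View pics/side0.png

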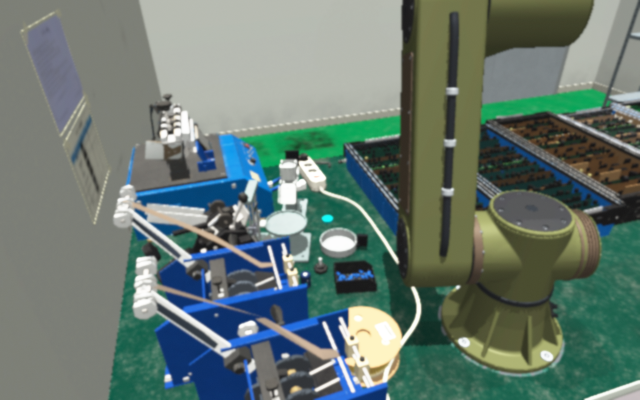

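View pics/top0.png

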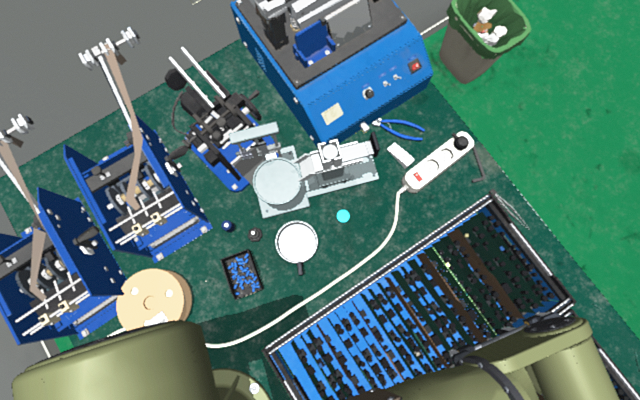

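View pics/wrist0.png

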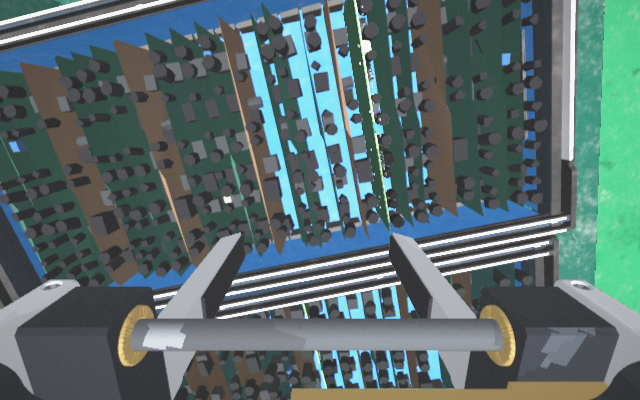

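Run:
```python
import cv2
a=cv2.imread('pics/side0.png')[120:300,230:390]; cv2.imwrite('pics/side0z.png',cv2.resize(a,None,fx=3.3,fy=3.3,interpolation=cv2.INTER_CUBIC))
a=cv2.imread('pics/top0.png')[110:270,200:420]; cv2.imwrite('pics/top0z.png',cv2.resize(a,None,fx=3.6,fy=3.6,interpolation=cv2.INTER_CUBIC))
```

```text
(no output)
```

View pics/side0z.png

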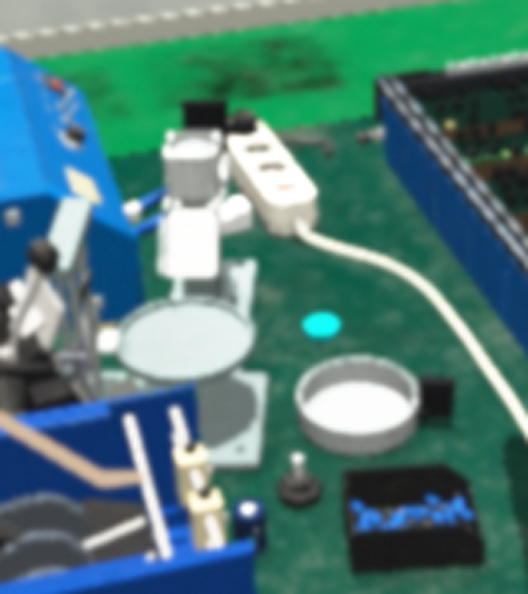

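View pics/top0z.png

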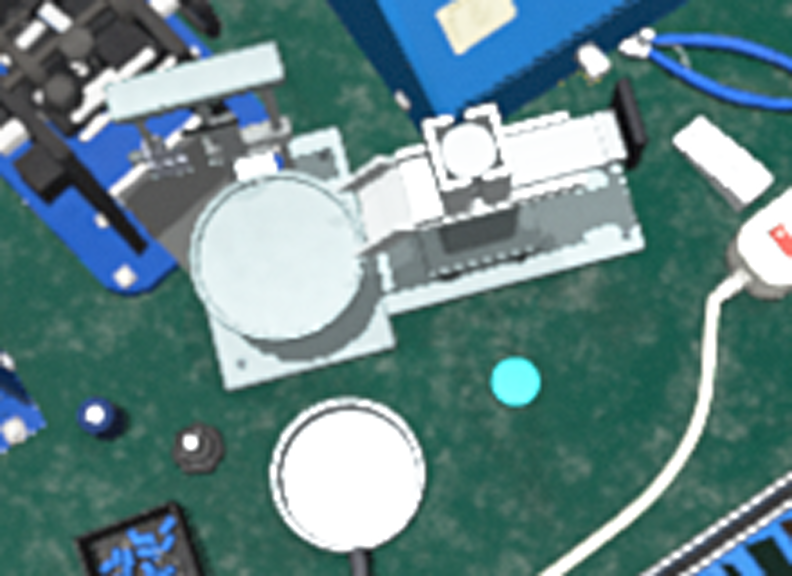

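```bash
cat >> h.py <<'E'
def cloud(p):
    K=np.array(p['mtx']); v,u=np.mgrid[0:400,0:640]; d=p['depth']
    c=np.stack([(u-K[0,2])/K[0,0]*d,(v-K[1,2])/K[1,1]*d,d],-1)
    W=c@att(p).T+np.array(p['origin']); W[d<=0]=np.nan; return W
def circ(P):
    A=np.c_[2*P[:,:2],np.ones(len(P))]; s=np.linalg.lstsq(A,(P[:,:2]**2).sum(1),rcond=None)[0]
    return s[:2],np.sqrt(s[2]+s[0]**2+s[1]**2)
E
python3 - <<'E'
from h import *
p=shot('top'); W=cloud(p)
def sel(x0,x1,y0,y1,z0,z1):
    m=(W[...,0]>x0)&(W[...,0]<x1)&(W[...,1]>y0)&(W[...,1]<y1)&(W[...,2]>z0)&(W[...,2]<z1); return m
m=sel(300,470,-260,-120,15,32); print('tray rim',m.sum(),circ(W[m]),np.median(W[m][:,2]))
m2=sel(300,370,-260,-120,38,60); print('fin',m2.sum(),W[m2].mean(0),W[m2].min(0),W[m2].max(0))
m=sel(470,605,-215,-80,70,100); P=W[m]; print('cradle',m.sum(),np.percentile(P,[2,50,98],axis=0).round(1), circ(P[P[:,2]>86]),)
h,e=np.histogram(P[:,2],bins=30);print(h,e.round(1))
m=sel(470,640,-420,-240,120,230); P=W[m]
for lo,hi in [(120,150),(150,165),(165,180),(180,196),(196,210)]:
    Q=P[(P[:,2]>lo)&(P[:,2]<hi)]
    if len(Q):print(lo,hi,len(Q),np.percentile(Q,[1,50,99],axis=0).round(0).tolist())
# black plate
col=p['color'].astype(int).max(-1)
for v in range(135,165):
  print(v,''.join('%4d'%col[v,u] for u in range(364,384)) if 0 else '',[int(col[v,u]) for u in range(368,382)],[int(round(W[v,u,2])) if W[v,u,2]==W[v,u,2] else -1 for u in range(368,382)])
E
```

```text
tray rim 266 (array([ 394.24714754, -190.41290768]), np.float64(48.509158107449906)) 27.089405377751348
fin 58 [ 332.51427969 -195.56142816   48.88512172] [ 317.14172723 -200.25340495   42.80417965] [ 346.44123445 -189.44535231   52.53025979]
cradle 1984 [[ 481.5 -205.4   80.2]
 [ 536.1 -152.3   86.2]
 [ 600.1  -93.9   95.1]] (array([ 539.65904217, -151.06171078]), np.float64(45.7790958708493))
[  6   5   9   3   3   3   3   3   4   1   3  16  47 129 290 361 380 238
 121  69  73  77  49  31  19   5   5   7  11  13] [70.2 71.2 72.2 73.2 74.2 75.2 76.2 77.1 78.1 79.1 80.1 81.1 82.1 83.1
 84.1 85.  86.  87.  88.  89.  90.  91.  92.  92.9 93.9 94.9 95.9 96.9
 97.9 98.9 99.9]
120 150 420 [[526.0, -370.0, 120.0], [554.0, -262.0, 144.0], [639.0, -241.0, 150.0]]
150 165 629 [[529.0, -374.0, 150.0], [564.0, -330.0, 156.0], [589.0, -244.0, 164.0]]
165 180 102 [[531.0, -379.0, 165.0], [546.0, -291.0, 172.0], [588.0, -254.0, 180.0]]
180 196 315 [[532.0, -379.0, 180.0], [559.0, -287.0, 193.0], [592.0, -255.0, 196.0]]
196 210 221 [[532.0, -301.0, 196.0], [556.0, -278.0, 200.0], [578.0, -254.0, 204
[... 3085 characters left out ...]
, -1]
159  [227, 158, 152, 160, 199, 180, 101, 92, 97, 94, 95, 92, 95, 98] [8, 12, 8, 14, 3, 0, 4, 2, 3, 3, 3, 3, 2, -3]
160  [229, 161, 154, 164, 234, 215, 105, 88, 94, 93, 91, 93, 96, 99] [6, 10, 8, 7, 6, 0, 2, 0, 2, -2, -1, -2, 2, 0]
161  [207, 159, 156, 157, 164, 147, 99, 90, 91, 91, 94, 93, 93, 95] [8, 9, 8, 9, 8, 2, 2, -1, 1, 2, 1, 1, -3, 1]
162  [158, 156, 158, 158, 160, 164, 138, 93, 91, 91, 92, 92, 91, 92] [9, -1, 10, 9, 10, 1, 1, -1, 1, 0, 3, 4, 2, 0]
163  [157, 158, 160, 158, 161, 182, 159, 98, 91, 90, 91, 90, 93, 90] [9, 9, 10, 9, 6, 7, 0, -1, 3, -2, 2, 3, -1, 0]
164  [157, 158, 159, 158, 159, 162, 143, 105, 92, 93, 91, 92, 91, 90] [12, 11, 10, 8, 9, 11, 3, 5, 1, -1, 2, -4, 1, 1]
```

```bash
cat >> h.py <<'E'
def state():
    s=env.observe(); return np.array(s['eef_pos']),R.from_quat(s['ee_rot']),s
def down(jx):  # tool orientation, jaw axis along world angle jx(rad), y down
    x=np.array([np.cos(jx),np.sin(jx),0]);y=np.array([0,0,-1.]);z=np.cross(x,y)
    return R.from_matrix(np.c_[x,y,z])
def plan(pos,rot=None):
    P,Q,s=state(); sh=Q.inv().apply(np.array(pos)-P); rv=(Q.inv()*rot).as_rotvec(degrees=True) if rot is not None else np.zeros(3)
    print('shift',sh.round(1).tolist(),'rot',rv.round(2).tolist(),'len',np.linalg.norm(sh).round(1),np.linalg.norm(rv).round(1))
E
python3 - <<'E'
from h import *
P,Q,s=state(); print(Q.as_matrix().round(3))
p=shot('wrist'); print('cam in tool',Q.inv().apply(np.array(p['origin'])-P).round(1)); print((Q.as_matrix().T@att(p)).round(3))
p=shot('top'); W=cloud(p)
x,y,z=W[...,0],W[...,1],W[...,2]
m=(x>520)&(x<640)&(y<-335)&(y>-420)&(z>188)&(z<199); Q=W[m]; print('plate top',m.sum(),Q.mean(0)); d=np.linalg.svd((Q-Q.mean(0))[:,:2])[2][0]; print(d, np.ptp((Q-Q.mean(0))[:,:2]@d))
m=(x>520)&(x<600)&(y<-240)&(y>-320)&(z>190)&(z<206); print('tube top',W[m].mean(0),np.percentile(W[m],[2,98],axis=0))
# cradle circle via disc edges: points z 80..95, x range
m=(x>470)&(x<610)&(y<-80)&(y>-215)&(z>88.5)&(z<94); C=W[m]
c=np.array([539.,-150])
for i in range(6):
    r=np.hypot(*(C[:,:2]-c).T); k=(r>46)&(r<62); c,rr=circ(C[k]); 
print('cradle rim',c,rr,k.sum(),np.median(C[k,2]))
m=np.hypot(x-c[0],y-c[1])<40; print('floor z',np.median(z[m]),z[m].std())
plan([300,-300,300],down(np.pi/2)); plan([300,-300,300],down(-np.pi/2))
E
```

```text
[[ 0.306 -0.     0.952]
 [-0.952  0.     0.306]
 [-0.    -1.     0.   ]]
cam in tool [  -0.5 -178.4   80.8]
[[ 1.     0.001 -0.   ]
 [ 0.    -0.277  0.961]
 [ 0.001 -0.961 -0.277]]
plate top 81 [ 573.82932741 -373.29970777  192.28126074]
[-0.98046913 -0.19667302] 40.550451563097255
tube top [ 554.63725937 -277.58754419  197.60017789] [[ 532.60323047 -298.93666649  190.83700719]
 [ 576.76188368 -255.38648141  203.87293027]]
cradle rim [ 531.49996799 -156.63007193] 53.76062931494207 262 91.35761398914588
floor z 85.72787480043849 6.312616350299038
shift [-172.6, -94.6, 193.9] rot [0.0, -162.19, -0.0] len 276.3 162.2
shift [-172.6, -94.6, 193.9] rot [0.0, 17.81, 0.0] len 276.3 17.8
```

Run:
```python
from h import *
plan([345,-190,285],down(-np.pi/2))
```

```text
shift [-263.6, -79.6, 270.4] rot [0.0, 17.81, 0.0] len 385.9 17.8
```

Emit:
drive_tool(
  moves=[
    [[1,0,-80,0,0,0,0],[1,-50,-80,50,0,3,0],[1,-264,-80,270,0,17.8,0],[1,-264,-80,270,0,17.8,0],[1,-264,-80,270,0,17.8,0],[1,-264,-80,270,0,17.8,0],[1,-264,-80,270,0,17.8,0],[1,-264,-80,270,0,17.8,0],[1,-264,-80,270,0,17.8,0],[1,-264,-80,270,0,17.8,0]],
  ],
)

```text
t: 3.35
eef_pos: [344.1, -190.8, 285.4]
ee_rot: [-0.5, 0.5, -0.5, 0.5]
wrist_force: [-0.5, 0.1, 0.2]
finger_gap: 93.9
```

Run:
```python
from h import *
p=shot('wrist','w1.png'); W=cloud(p); print(p['origin'],env.observe()['t'],env.observe()['eef_pos'])
for n in ['tray','tray_fin','seat','pointer_tip','marker_mid']:
    for r in env.recognise(p,n)[:3]:
        u,v=r['at']; print(n,round(r['score'],2),np.round([u,v]),np.round(w(p,u,v)))
x,y,z=W[...,0],W[...,1],W[...,2]
m=(z>22)&(z<31)&(x>330)&(x<470)&(y>-270)&(y<-120); C=W[m]; c=np.array([394,-190.])
for i in range(6):
    r=np.hypot(*(C[:,:2]-c).T); k=(r>45)&(r<54); c,rr=circ(C[k])
print('tray',c,rr,k.sum(),np.median(C[k,2]))
m=(z>42)&(z<56)&(x>300)&(x<350)&(y>-230)&(y<-160);F=W[m]; print('fin',m.sum(),F.mean(0),np.percentile(F,[2,98],axis=0)); d=np.linalg.svd((F-F.mean(0))[:,:2])[2][0];print(d)
```

```text
[ 424.75542084 -190.3365275   463.71710948] 3.4 [ 344.03049029 -190.82489638  285.34031006]
tray 0.74 [321. 139.] [ 391. -197.    1.]
tray_fin 0.82 [316. 136.] [ 397. -189.    2.]
seat 0.57 [288.  29.] [ 520. -158.   85.]
pointer_tip 0.55 [288.  31.] [ 518. -158.   84.]
tray [ 398.63246767 -190.6969675 ] 47.905239457863246 570 26.59273091011451
fin 145 [ 335.24784182 -196.10046113   47.73855648] [[ 320.91715297 -201.19746609   44.36393698]
 [ 349.06661549 -191.20516178   49.65821108]]
[-0.99659305 -0.08247602]
```

View pics/w1.png

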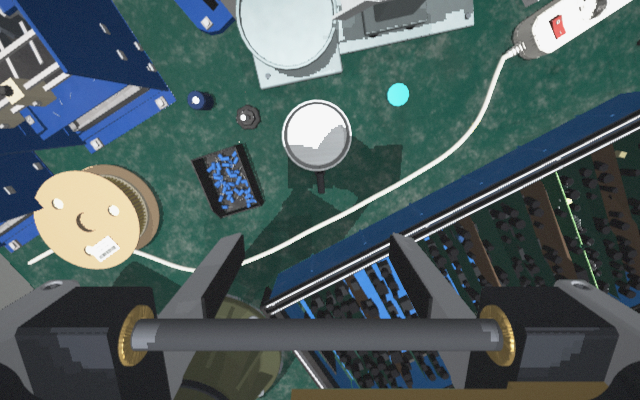

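Run:
```python
from h import *
for c in ('wrist','top'):
    p=shot(c); W=cloud(p); x,y,z=W[...,0],W[...,1],W[...,2]
    m=(x>312)&(x<352)&(y>-265)&(y<-130)&(z>8)&(z<120); m&=~((abs(y+196)<9)); print(c,m.sum(),np.percentile(W[m],[0,50,100],axis=0).round() if m.sum() else '')
    m=(x>280)&(x<385)&(y>-295)&(y<-95)&(z>70)&(z<120);print(m.sum())
    if c=='wrist': pw=p
p=pw; g=p['color'].max(-1); 
# tray rim: bright/light pixels threshold, fit ellipse at rim z=28 by radial edge
c=np.array([398.6,-190.7])
pts=[]
sub=cv2.GaussianBlur(p['color'],(3,3),0).astype(int)
for a in np.arange(0,2*np.pi,.1):
    best=[]
    rs=np.arange(40,58,.5); val=[]
    for r in rs:
        u,v=proj(p,[c[0]+r*np.cos(a),c[1]+r*np.sin(a),28]); 
        val.append(cv2.getRectSubPix(sub[...,0].astype(np.float32),(1,1),(float(u),float(v)))[0,0])
    gdr=np.diff(val); i=np.argmin(gdr[8:])+8; pts.append([c[0]+rs[i]*np.cos(a),c[1]+rs[i]*np.sin(a),-gdr[i]])
pts=np.array(pts); k=pts[:,2]>12
for _ in range(4):
    cc,rr=circ(pts[k]); e=abs(np.hypot(*(pts[:,:2]-cc).T)-rr); k=e<1.5
print(cc,rr,k.sum())
t=np.array([cc[0]-67*.9966,cc[1]-67*.0825,15]); print(t)
plan(t+[0,0,70],down(-np.pi/2+.0825)); plan(t,down(-np.pi/2+.0825))
```

```text
wrist 9 [[ 349. -186.   25.]
 [ 351. -185.   27.]
 [ 352. -179.   28.]]
0
top 0 
0
[ 397.93157111 -190.32287453] 49.60080386316877 63
[ 331.15937111 -195.85037453   15.        ]
shift [5.9, 200.5, -13.3] rot [-0.0, -4.75, 0.0] len 201.0 4.7
shift [5.9, 270.5, -13.3] rot [-0.0, -4.75, 0.0] len 270.8 4.7
```

Emit:
drive_tool(
  moves=[
    [[0.5,6,200,-13,0,-4.7,0],[0.5,6,200,-13,0,-4.7,0],[0.5,6,200,-13,0,-4.7,0],[0.5,6,200,-13,0,-4.7,0],[0.5,6,200,-13,0,-4.7,0],[0.5,6,235,-13,0,-4.7,0],[0.5,6,260,-13,0,-4.7,0],[0.5,6,270,-13,0,-4.7,0],[0.5,6,270,-13,0,-4.7,0]],
  ],
)

```text
t: 4.88
eef_pos: [332.3, -196.2, 16.5]
ee_rot: [-0.52, 0.479, -0.48, 0.52]
wrist_force: [0.6, -0.3, -0.3]
finger_gap: 46.9
```

Run:
```python
from h import *
p=shot('wrist','w2.png'); print(env.observe()['eef_pos'],env.observe()['wrist_force'])
```

```text
[ 332.3608873  -196.25505622   16.72833036] [ 0.55885437  0.49009969 -0.80632019]
```

View pics/w2.png

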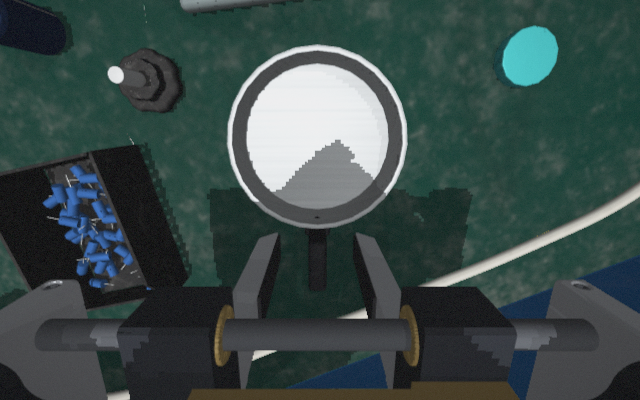

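Emit:
drive_tool(
  moves=[
    [[0.0,0,0,0,0,0,0],[0.0,0,0,0,0,0,0],[0.0,0,0,0,0,0,0],[0.0,0,0,0,0,0,0],[0.0,0,0,0,0,0,0],[0.0,0,0,0,0,0,0]],
  ],
  grip_force=40,
)

```text
t: 5.68
eef_pos: [331.5, -195.8, 15.5]
ee_rot: [0.52, -0.479, 0.479, -0.52]
wrist_force: [-0.9, 0.5, 3.1]
finger_gap: 9.6
```

Emit:
drive_tool(
  moves=[
    [[0.0,0,-20,0,0,0,0],[0.0,0,-60,0,0,0,0],[0.0,0,-110,0,0,0,0],[0.0,0,-160,0,0,0,0],[0.0,0,-160,0,0,0,0],[0.0,0,-160,0,0,0,0]],
  ],
)

```text
t: 6.42
eef_pos: [331.1, -195.4, 174.4]
ee_rot: [0.52, -0.48, 0.479, -0.52]
wrist_force: [-0.3, 0.2, -0.9]
finger_gap: 9.7
```

Run:
```python
from h import *
p=shot('wrist','w3.png'); P,Q,s=state(); print(P,s['wrist_force'],s['finger_gap'])
W=cloud(p); T=Q.inv().apply((W-P).reshape(-1,3)).reshape(W.shape)
np.save('T.npy',T)
X,Y,Z=T[...,0],T[...,1],T[...,2]
# floor of tray
m=(np.hypot(X,Z-66)<40)&(abs(Y)<60); A=T[m]; co=np.linalg.lstsq(np.c_[A[:,0],A[:,2],np.ones(len(A))],A[:,1],rcond=None)[0]; print('floor plane Y=',co,'at centre',co@[0,66,1],m.sum())
m=(Y>-30)&(Y<co@[0,66,1]-15)&(abs(np.hypot(X,Z-66)-48)<8)&(Z>20); A=T[m]
B=np.c_[A[:,0],A[:,2]]; print('rim',circ(B),np.median(A[:,1]),m.sum())
```

```text
[ 330.97210242 -195.32194802  174.05682988] [-0.22873941 -0.17541056 -1.88361013] 10.17595358330226
floor plane Y= [-2.41598722e-04  6.18692884e-04  1.30137187e+01] at centre 13.054552390389286 12977
rim (array([-0.47854142, 67.89483791]), np.float64(47.217711057671174)) -10.767188993537479 5957
```

View pics/w3.png

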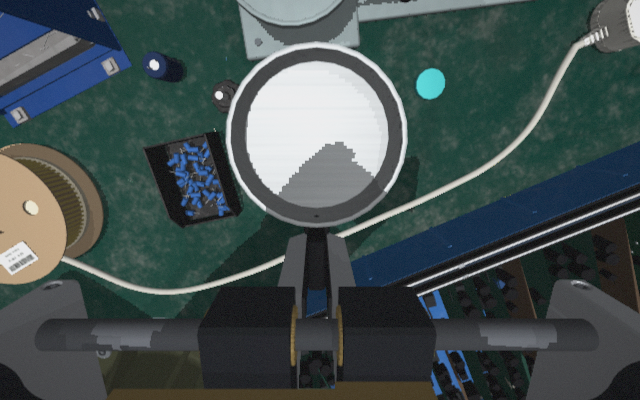

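```bash
cat >> h.py <<'E'
def edgecirc(p,c,z,r0,r1,R0,thr=8,sign=-1,ch=0,verbose=0):
    g=cv2.GaussianBlur(p['color'],(3,3),0)[...,ch].astype(np.float32); c=np.array(c,float)
    for it in range(3):
        pts=[]
        for a in np.arange(0,2*np.pi,.06):
            rs=np.arange(r0,r1,.5); val=[]
            for r in rs:
                u,v=proj(p,[c[0]+r*np.cos(a),c[1]+r*np.sin(a),z]); val.append(cv2.getRectSubPix(g,(1,1),(float(u),float(v)))[0,0])
            d=np.diff(val)*sign; i=np.argmax(d); pts.append([c[0]+(rs[i]+.25)*np.cos(a),c[1]+(rs[i]+.25)*np.sin(a),d[i]])
        pts=np.array(pts); k=pts[:,2]>thr
        # fixed radius robust fit
        from scipy.optimize import least_squares
        f=lambda q: np.hypot(pts[k,0]-q[0],pts[k,1]-q[1])-q[2]
        s=least_squares(f,[c[0],c[1],R0],loss='soft_l1',f_scale=.7); c=s.x[:2]
        e=abs(f(s.x))
    return s.x,k.sum(),(e<1.5).sum()
E
python3 - <<'E'
from h import *
P,Q,s=state(); tc=P+Q.apply([0,15.5,67]); print('kin tray',tc.round(1))
p=shot('top','t3.png')
print('tray top',edgecirc(p,tc[:2],tc[2]+28,40,58,50))
for z in (91.5,):
  print('cradle outer',edgecirc(p,[532,-155],z,50,64,56)); print('inner',edgecirc(p,[532,-155],z,44,55,52,thr=3),edgecirc(p,[532,-155],z,44,54,52,sign=1,thr=3))
W=cloud(p); x,y,z=W[...,0],W[...,1],W[...,2]
m=np.hypot(x-532,y+155)<45; print('floor',np.median(z[m]),m.sum())
a=cv2.imread('pics/t3.png')[110:270,200:420]; cv2.imwrite('pics/t3z.png',cv2.resize(a,None,fx=3.6,fy=3.6,interpolation=cv2.INTER_CUBIC))
ps=shot('side','s3.png'); W=cloud(ps); x,y,z=W[...,0],W[...,1],W[...,2]
m=np.hypot(x-532,y+155)<40;m&=(z>70)&(z<100);print('side floor',np.median(z[m]),m.sum())
print(edgecirc(ps,[532,-155],91.5,50,64,56))
E
```

```text
kin tray [ 397.7 -189.8  158.4]
tray top (array([ 397.77619297, -197.67340307,   43.38737192]), np.int64(49), np.int64(30))
cradle outer (array([ 532.46867032, -157.01681899,   56.25623541]), np.int64(47), np.int64(41))
inner (array([ 527.59059497, -157.65470093,   52.03266817]), np.int64(98), np.int64(70)) (array([ 567.10401117, -152.31452332,   42.99721603]), np.int64(26), np.int64(10))
floor 85.74046406645954 1198
side floor 86.3774371719694 418
(array([ 535.48975155, -160.4195007 ,   57.78432536]), np.int64(25), np.int64(16))
```

View pics/t3z.png

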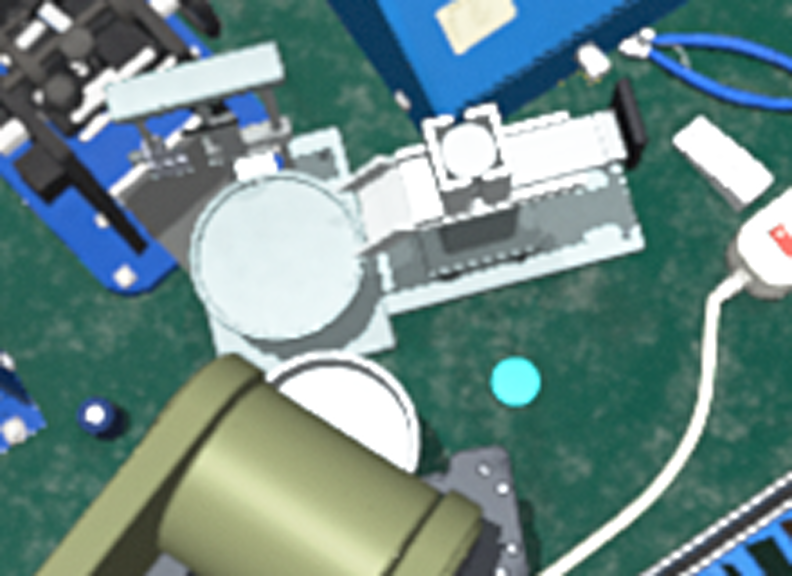

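Run:
```python
from h import *
p=shot('top'); q=dict(p); q['color']=cv2.cvtColor(cv2.imread('pics/top0.png'),cv2.COLOR_BGR2RGB)
print('tray in top0',edgecirc(q,[397,-190],28,42,58,50))
q['color']=cv2.cvtColor(cv2.imread('pics/top0.png'),cv2.COLOR_BGR2RGB)
print('cradle',edgecirc(q,[532,-157],91.5,50,64,56))
p1=shot('wrist'); 
P,Q,s=state()
# feed dir
f=np.array([-.1967,.9805]); print(f)
# fin dir opposite rods: left of feed
l=np.array([-f[1],f[0]]); print('fin dir',l,np.degrees(np.arctan2(l[1],l[0])))
```

```text
tray in top0 (array([ 397.48070642, -191.26972761,   51.00682911]), np.int64(105), np.int64(104))
cradle (array([ 532.44520799, -156.8205238 ,   56.33820578]), np.int64(47), np.int64(40))
[-0.1967  0.9805]
fin dir [-0.9805 -0.1967] -168.65635884251816
```

Run:
```python
from h import *
P,Q,s=state(); seat=np.array([532.7,-156.3])
off=Q.apply([-0.2,15.5,67.2]); print(off)
t=np.array([seat[0]-off[0],seat[1]-off[1],150]); print(t); plan(t)
p=shot('top'); W=cloud(p); x,y,z=W[...,0],W[...,1],W[...,2]
for a in range(470,660,20):
    print(a,[int(np.nanmax(np.where((x>=a)&(x<a+20)&(y>=b)&(y<b+20),z,-1))) for b in range(-260,-40,20)])
```

```text
[ 66.93314501   5.7308049  -15.59621666]
[ 465.76685499 -162.0308049   150.        ]
shift [-22.3, 24.4, 136.9] rot [0.0, 0.0, 0.0] len 140.8 0.0
470 [5, 13, 13, 95, 94, 94, 93, 11, 4, 5, 4]
490 [4, 12, 92, 91, 89, 90, 91, 95, 4, 4, 5]
510 [161, 157, 142, 90, 90, 89, 89, 93, 11, 5, 5]
530 [205, 140, 120, 89, 89, 89, 89, 93, 44, 16, 23]
550 [203, 159, 149, 123, 88, 89, 88, 94, 52, 77, 101]
570 [203, 156, 13, 93, 94, 93, 93, 199, 204, 235, 236]
590 [-1, -1, 12, 12, 204, 204, 204, 206, 204, 234, 235]
610 [132, 3, 7, 15, 204, 204, 204, 203, 202, 171, 168]
630 [152, 51, 5, 14, 14, 15, 96, 178, 172, 188, 188]
650 [167, 172, 3, 6, 5, 16, 17, 149, 190, 193, 185]
```

Emit:
drive_tool(
  moves=[
    [[0.0,-6,0,35,0,0,0],[0.0,-14,0,85,0,0,0],[0.0,-20,0,125,0,0,0],[0.0,-22,5,137,0,0,0],[0.0,-22,24,137,0,0,0],[0.0,-22,40,137,0,0,0],[0.0,-22,40,137,0,0,0]],
  ],
)

```text
t: 7.6
eef_pos: [465.3, -162.5, 134.3]
ee_rot: [0.52, -0.48, 0.478, -0.52]
wrist_force: [-0.3, -0.2, -0.4]
finger_gap: 9.6
```

Run:
```python
from h import *
p=shot('wrist','w4.png'); P,Q,s=state(); print(P,s['wrist_force'])
tc=P+Q.apply([-0.2,15.5,67.2]); print(tc)
t=np.array([532.7,-156.3])-tc[:2]; plan([P[0]+t[0],P[1]+t[1],95])
q=shot('top','t4.png'); a=cv2.imread('pics/t4.png')[110:270,200:420]; cv2.imwrite('pics/t4z.png',cv2.resize(a,None,fx=3.6,fy=3.6))
q=shot('side','s4.png'); a=cv2.imread('pics/s4.png')[120:300,230:390]; cv2.imwrite('pics/s4z.png',cv2.resize(a,None,fx=3.3,fy=3.3))
```

```text
[ 465.8450143  -162.69606444  135.2627179 ] [ 1.28081313  0.62674827 -0.03879934]
[ 532.79211617 -157.00660178  119.7113332 ]
shift [-0.7, 40.3, -0.0] rot [0.0, 0.0, 0.0] len 40.3 0.0
```

View pics/w4.png

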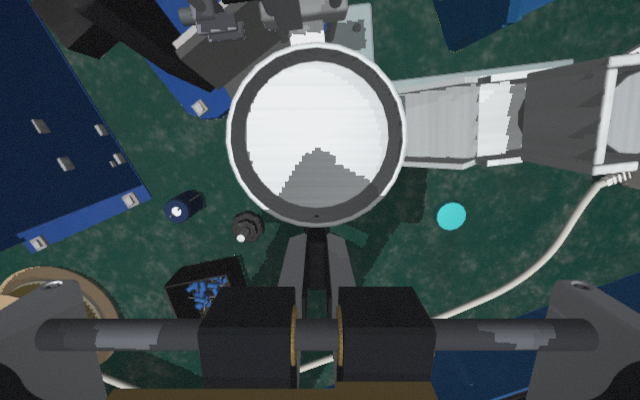

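View pics/s4z.png

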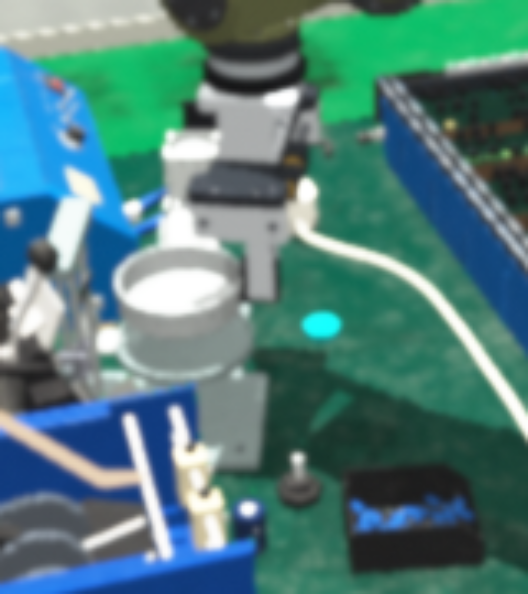

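Emit:
drive_tool(
  moves=[
    [[0.0,-0.7,8,0,0,0,0],[0.0,-0.7,18,0,0,0,0],[0.0,-0.7,26,0,0,0,0],[0.0,-0.7,31,0,0,0,0],[0.0,-0.7,36,0,0,0,0],[0.0,-0.7,41,0,0,0,0],[0.0,-0.7,43,0,0,0,0],[0.0,-0.7,43,0,0,0,0]],
  ],
)

```text
t: 8.75
eef_pos: [466.2, -161.8, 92.4]
ee_rot: [-0.52, 0.479, -0.479, 0.52]
wrist_force: [0.3, 0.3, -0.6]
finger_gap: 9.8
```

Run:
```python
from h import *
p=shot('wrist','w5.png'); P,Q,s=state(); print(P,s['wrist_force'])
q=shot('side','s5.png'); a=cv2.imread('pics/s5.png')[150:290,230:350]; cv2.imwrite('pics/s5z.png',cv2.resize(a,None,fx=4.2,fy=4.2,interpolation=cv2.INTER_CUBIC))
```

```text
[ 466.22568919 -161.85956362   92.54729137] [0.19117525 0.66148472 0.61456129]
```

View pics/s5z.png

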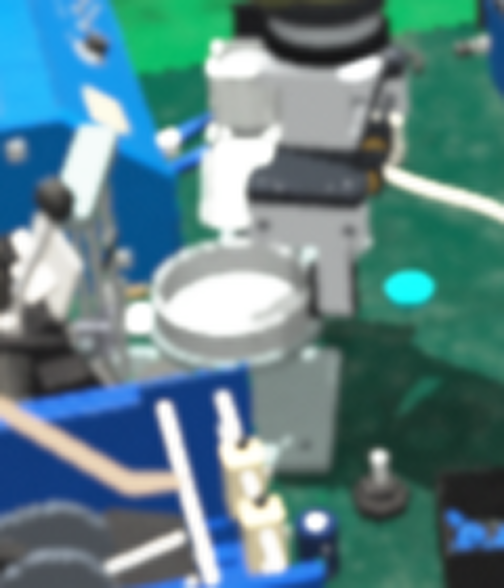

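View pics/w5.png

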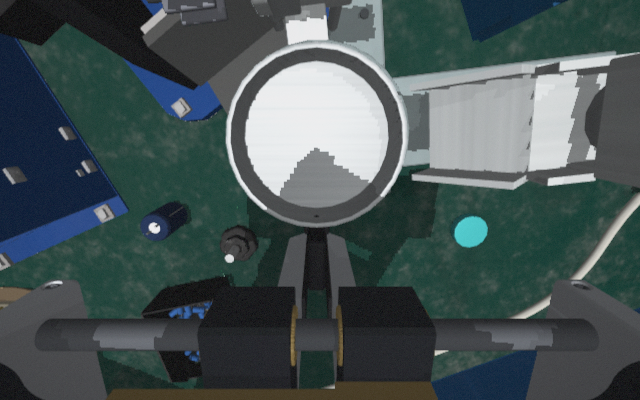

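Emit:
drive_tool(
  moves=[
    [[0.25,0,0,0,0,0,0],[0.4,0,0,0,0,0,0],[0.4,0,0,0,0,0,0],[0.4,0,0,0,0,0,0],[0.4,0,-40,0,0,0,0],[0.4,0,-100,0,0,0,0],[0.4,0,-150,0,0,0,0],[0.4,0,-180,-20,0,0,0],[0.4,0,-180,-20,0,0,0]],
  ],
)

```text
t: 9.98
eef_pos: [446.4, -163.8, 274.5]
ee_rot: [-0.52, 0.478, -0.481, 0.52]
wrist_force: [0.3, -0.6, -0.3]
finger_gap: 37.5
```

Run:
```python
from h import *
p=shot('wrist','w6.png'); P,Q,s=state(); print(P,s['wrist_force'],s['t'])
for n in ['tray','tray_fin','pointer_tip','marker_mid','push_face','magazine']:
    for r in env.recognise(p,n)[:3]:
        u,v=r['at']; print(n,round(r['score'],2),np.round([u,v]),np.round(w(p,u,v)))
q=shot('top','t6.png'); print(edgecirc(q,[532.7,-156.3],101,42,58,50)); W=cloud(q); x,y,z=W[...,0],W[...,1],W[...,2]
m=np.hypot(x-532,y+156)<38; print('tray floor',np.median(z[m]))
print('wrist fit',edgecirc(p,[532.7,-156.3],101,42,58,50)); W=cloud(p); x,y,z=W[...,0],W[...,1],W[...,2]
m=np.hypot(x-532,y+156)<38; print('tray floor',np.median(z[m]),np.linalg.lstsq(np.c_[x[m],y[m],np.ones(m.sum())],z[m],rcond=None)[0])
a=cv2.imread('pics/t6.png')[110:270,200:420]; cv2.imwrite('pics/t6z.png',cv2.resize(a,None,fx=3.6,fy=3.6,interpolation=cv2.INTER_CUBIC))
q=shot('side','s6.png'); a=cv2.imread('pics/s6.png')[150:290,230:350]; cv2.imwrite('pics/s6z.png',cv2.resize(a,None,fx=4.2,fy=4.2,interpolation=cv2.INTER_CUBIC))
```

```text
[ 446.32509825 -163.57509646  272.66868118] [ 0.05946324  0.06762112 -1.14358019] 10.025
tray 0.72 [468.  91.] [ 557. -278.  194.]
tray 0.63 [317. 112.] [ 533. -157.   73.]
tray_fin 0.76 [313. 110.] [ 535. -153.   74.]
tray_fin 0.4 [257.  41.] [596. -91. 116.]
pointer_tip 0.76 [312.  50.] [ 600. -146.   75.]
marker_mid 0.68 [254.  42.] [ 526. -156.  453.]
push_face 0.89 [553.  81.] [ 576. -369.  160.]
push_face 0.26 [466.  89.] [ 558. -276.  194.]
magazine 0.7 [552.  82.] [ 576. -371.  158.]
magazine 0.57 [491.  92.] [ 558. -295.  196.]
(array([ 540.24200785, -156.8678919 ,   54.88061502]), np.int64(22), np.int64(11))
tray floor 76.08524407943418
wrist fit (array([ 527.14585227, -157.69562339,   46.63151891]), np.int64(105), np.int64(52))
tray floor 74.09342628588928 [-1.01298263e-03  2.45485093e-05  7.46403002e+01]
```

View pics/w6.png

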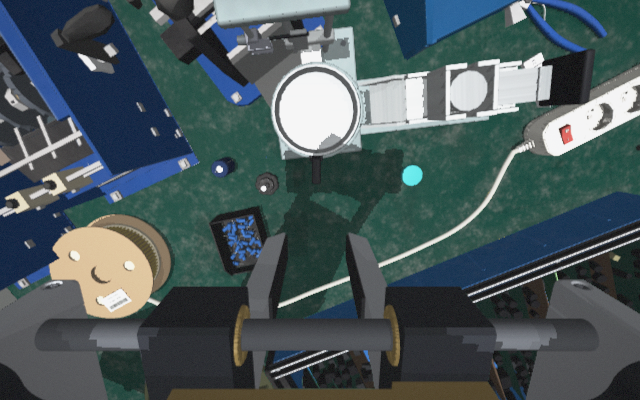

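View pics/s6z.png

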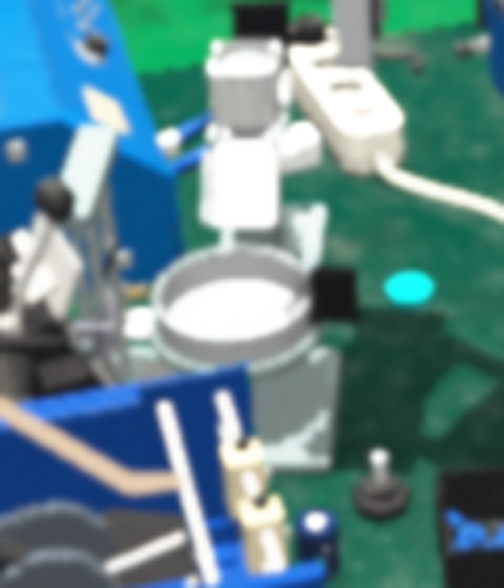

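View pics/t6z.png

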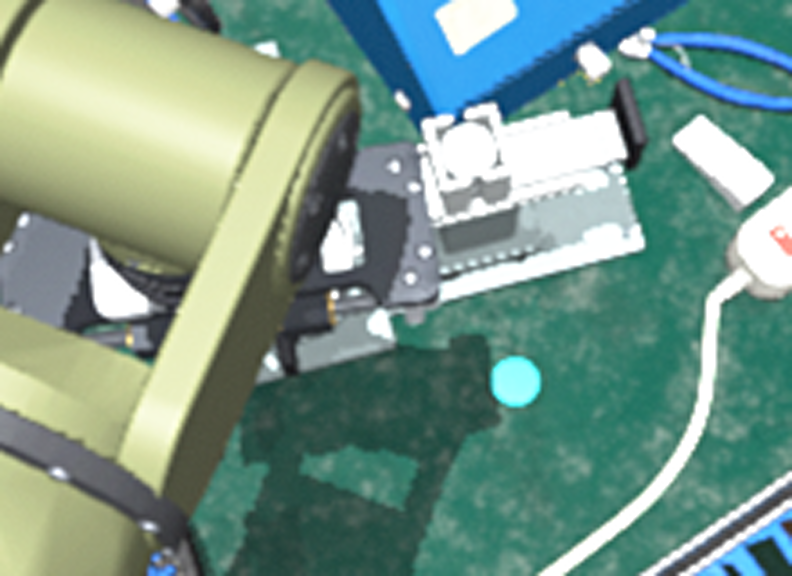

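Run:
```python
from h import *
for c in ('top','wrist'):
    p=shot(c); W=cloud(p); x,y,z=W[...,0],W[...,1],W[...,2]
    print(c)
    for a in range(500,740,20):
        print(a,[int(np.nanmax(np.where((x>=a)&(x<a+20)&(y>=b)&(y<b+20),z,-1))) for b in range(-520,-240,20)])
    if c=='wrist':
        m=(x>530)&(x<620)&(y<-345)&(y>-400)&(z>186)&(z<199); Q=W[m]; print('plate top',m.sum(),Q.mean(0),np.percentile(Q,[2,98],axis=0)); d=np.linalg.svd((Q-Q.mean(0))[:,:2])[2][0]; print(d)
        a=p['color'][40:140,500:620]; cv2.imwrite('pics/pl.png',cv2.cvtColor(cv2.resize(a,None,fx=6,fy=6,interpolation=cv2.INTER_CUBIC),cv2.COLOR_RGB2BGR))
```

```text
top
500 [46, 46, 45, 21, 5, 4, 3, 3, 5, 4, 6, 13, 11, 8]
520 [46, 49, 45, 5, 3, 4, 10, 12, 11, 33, 200, 202, 204, 200]
540 [46, 47, 44, 5, 6, 10, 192, 195, 158, 159, 199, 203, 202, 204]
560 [44, 43, 27, 4, 4, 3, 13, 196, 159, 158, 158, 204, 202, 204]
580 [5, 26, 29, 23, 4, 4, 13, 196, 159, 157, 156, -1, -1, -1]
600 [6, 4, 21, 18, 10, 4, 11, 10, -1, -1, -1, 110, 120, 118]
620 [13, 8, 13, 14, 10, 6, -1, -1, -1, 103, 117, 125, 135, 141]
640 [12, 14, 15, 11, 5, 4, 73, 76, 114, 123, 133, 142, 148, 161]
660 [14, 12, 9, 13, 15, 6, 114, 121, 131, 139, 151, 156, 163, 169]
680 [12, 14, 13, 14, 110, 118, 147, 150, 143, 151, 160, 167, 172, 172]
700 [5, 4, 95, 117, 156, 135, 157, 155, 158, 165, 170, 172, 174, 173]
720 [5, 114, 122, 153, 155, 154, 154, 164, 169, 171, 172, 173, 183, 182]
wrist
500 [42, 42, 42, 21, 1, 1, 0, 1, 1, 1, 0, 0, 8, 9]
520 [42, 45, 42, 14, 1, 1, 1, 7, 8, 9, 8, 201, 201, 184]
540 [43, 46, 42, 1, 0, 7, 190, 192, 155, 155, 201, 202, 201, 201]
560 [43, 41, 24, 0, -1, -1, 190, 192, 157, 155, -1, 201, 201, 201]
580 [38, -1, -1, -1, -1, -1, -1, 192, 157, 155, 6, 200, 6, 7]
600 [-1, -1, -1, 12, 7, -1, -1, 0, 0, 1, 6, 109, 117, 116]
620 [-1, 0, 7, 12, 9, 1, 1, 1, 1, 0, 114, 122, 130, 136]
640 [10, 10, 10, 10, 1, 0, 73, 74, 106, 113, 118, 125, 129, 125]
660 [10, 1, 10, 11, 10, 1, 1, 75, 85, -1, -1, -1, -1, 0]
680 [11, 11, 11, 10, 10, 10, 0, -1, -1, -1, -1, -1, -1, -1]
700 [0, 0, -1, -1, -1, -1, -1, -1, -1, -1, -1, -1, -1, -1]
720 [-1, -1, -1, -1, -1, -1, -1, -1, -1, -1, -1, -1, -1, -1]
plate top 749 [ 576.99404156 -372.64120569  189.90888558] [[ 557.20633354 -379.50484649  186.47956144]
 [ 596.36828737 -366.9767632   192.10403335]]
[-0.98095806 -0.19421966]
```

View pics/pl.png

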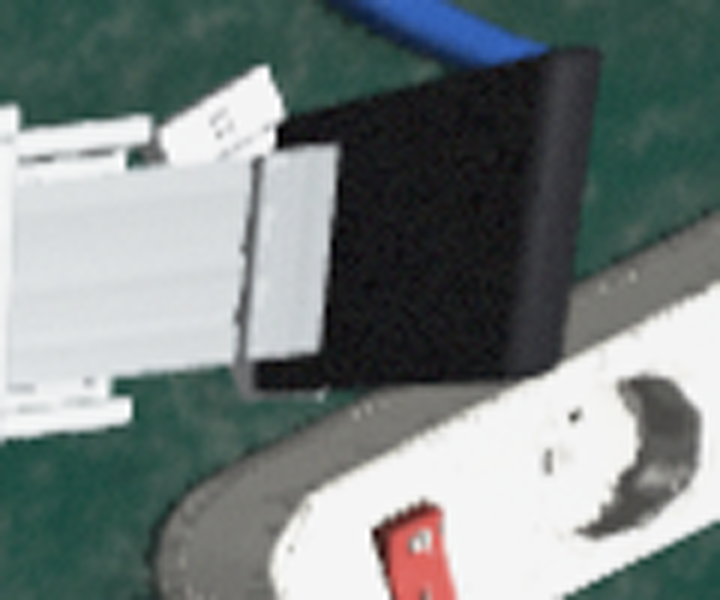

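Run:
```python
from h import *
a=cv2.imread('pics/w6.png')[0:90,220:360]; cv2.imwrite('pics/w6p.png',cv2.resize(a,None,fx=5.5,fy=5.5,interpolation=cv2.INTER_CUBIC))
a=cv2.imread('pics/s6.png')[190:270,230:310]; cv2.imwrite('pics/s6p.png',cv2.resize(a,None,fx=7,fy=7,interpolation=cv2.INTER_CUBIC))
plan([446,-164,273],down(-np.pi/2+.197)); plan([582.5,-409,275],down(-np.pi/2+.197)); plan([582.5,-409,163],down(-np.pi/2+.197))
```

```text
shift [0.5, -0.8, -0.3] rot [0.02, -6.58, -0.01] len 1.0 6.6
shift [255.9, -2.9, 115.6] rot [0.02, -6.58, -0.01] len 280.8 6.6
shift [255.9, 109.1, 115.6] rot [0.02, -6.58, -0.01] len 301.2 6.6
```

View pics/w6p.png

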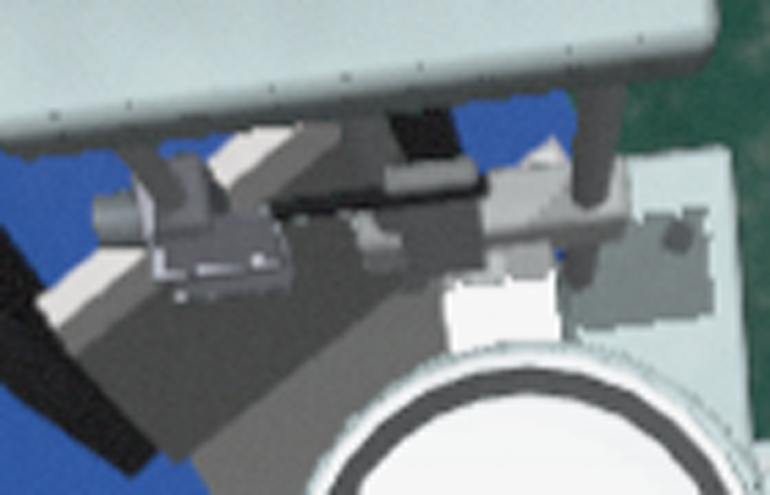

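View pics/s6p.png

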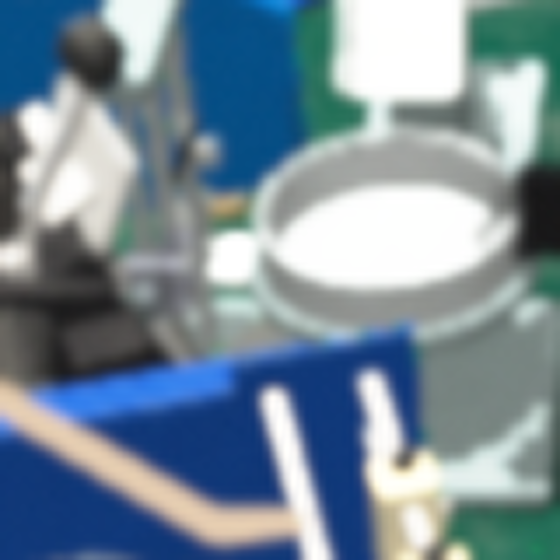

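Run:
```python
from h import *
plan([455,-130,180],down(-np.pi/2)*R.from_rotvec([28,0,0],degrees=True))
```

```text
shift [-32.6, 92.2, 11.4] rot [28.01, 4.61, -1.16] len 98.5 28.4
```

Emit:
drive_tool(
  moves=[
    [[0.0,-30,0,10,9,1.5,0],[0.0,-32,30,11,19,3,-1],[0.0,-32,70,11,28,4.6,-1.2],[0.0,-32.6,92,11,28,4.6,-1.2],[0.0,-32.6,92,11,28,4.6,-1.2]],
  ],
)

```text
t: 11.15
eef_pos: [454.0, -129.9, 179.5]
ee_rot: [0.365, -0.365, 0.606, -0.606]
wrist_force: [-0.3, -0.2, 0.6]
finger_gap: 0.5
```

Run:
```python
from h import *
p=shot('wrist','w7.png'); P,Q,s=state(); print(P,s['wrist_force'],s['t'])
for n in ['tray','pointer_tip','marker_mid']:
    for r in env.recognise(p,n)[:3]:
        u,v=r['at']; print(n,round(r['score'],2),np.round([u,v]),np.round(w(p,u,v)))
np.savez('w7.npz',**{k:np.array(p[k]) for k in ('color','depth','mtx','origin','attitude')})
```

```text
[ 454.78694685 -130.19835324  180.8955489 ] [-0.22642041  0.6373707   0.30497463] 11.2
tray 0.84 [347. 175.] [ 533. -161.   76.]
pointer_tip 0.69 [324. 114.] [ 602. -138.   78.]
pointer_tip 0.43 [345. 174.] [ 535. -159.   74.]
marker_mid 0.6 [274. 107.] [588. -90. 116.]
```

View pics/w7.png

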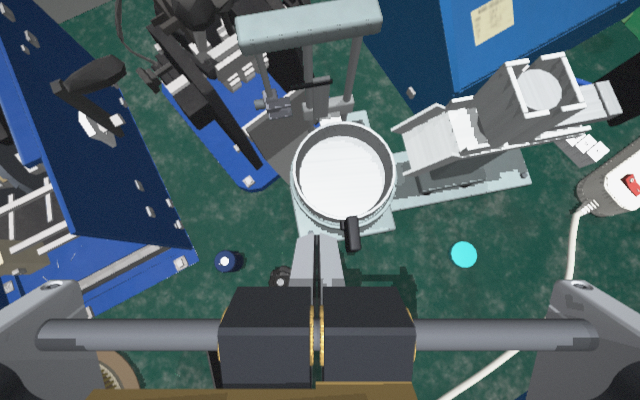

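Run:
```python
from h import *
p=dict(np.load('w7.npz'))
a=p['color'][65:150,235:365]; cv2.imwrite('pics/w7z.png',cv2.cvtColor(cv2.resize(a,None,fx=6,fy=6,interpolation=cv2.INTER_CUBIC),cv2.COLOR_RGB2BGR))
W=cloud(p)
for v in range(76,124,3): print(v,[tuple(int(k) if k==k else -1 for k in W[v,u]) for u in range(264,336,6)])
```

```text
76 [(597, -85, 149), (693, -66, 12), (681, -77, 29), (669, -87, 46), (658, -96, 61), (649, -104, 74), (639, -111, 89), (604, -120, 140), (606, -125, 137), (702, -131, -1), (603, -135, 141), (702, -148, -1)]
79 [(597, -84, 145), (688, -66, 11), (682, -75, 21), (671, -86, 37), (658, -95, 55), (650, -103, 68), (640, -111, 82), (604, -119, 135), (600, -125, 140), (600, -130, 140), (601, -135, 140), (602, -141, 138)]
82 [(597, -83, 140), (684, -66, 11), (683, -74, 12), (671, -85, 31), (659, -94, 48), (650, -103, 62), (640, -111, 77), (605, -119, 129), (-1, -1, -1), (599, -130, 138), (600, -135, 137), (600, -141, 136)]
85 [(598, -82, 134), (600, -87, 131), (679, -74, 12), (672, -84, 22), (661, -93, 40), (595, -109, 140), (597, -114, 137), (596, -120, 138), (597, -125, 136), (599, -130, 134), (599, -136, 133), (688, -148, -1)]
88 [(674, -59, 13), (599, -87, 129), (674, -75, 13), (675, -82, 11), (662, -93, 31), (595, -109, 136), (594, -114, 136), (605, -119, 120), (605, -125, 119), (599, -130, 129), (601, -136, 126), (683, -148, -1)]
91 [(603, -79, 118), (598, -86, 126), (605, -90, 115), (66
[... 1531 characters left out ...]
71), (601, -118, 82), (602, -124, 79), (599, -130, 85), (601, -137, 83), (606, -144, 74)]
115 [(595, -74, 86), (590, -82, 97), (590, -88, 96), (590, -94, 95), (590, -100, 96), (603, -104, 71), (606, -110, 67), (601, -117, 75), (602, -124, 74), (600, -131, 78), (600, -137, 76), (602, -144, 73)]
118 [(591, -74, 88), (586, -82, 97), (588, -88, 94), (597, -92, 76), (598, -98, 74), (602, -104, 67), (604, -110, 63), (601, -117, 68), (602, -124, 67), (612, -131, 48), (599, -137, 72), (599, -144, 72)]
121 [(588, -74, 86), (590, -80, 83), (-1, -1, -1), (595, -91, 74), (597, -97, 69), (599, -104, 66), (601, -110, 61), (605, -117, 54), (605, -124, 54), (625, -131, 14), (596, -137, 72), (596, -144, 72)]
```

View pics/w7z.png

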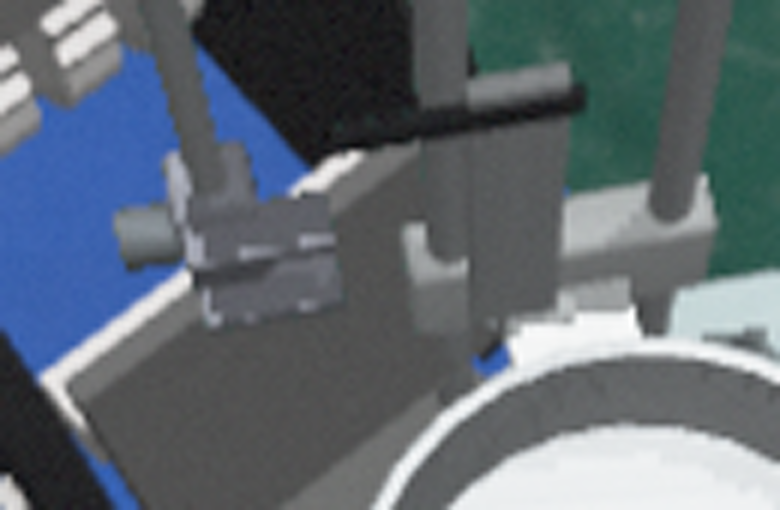

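Run:
```python
from h import *
r=down(-np.pi/2+.197)
P,Q,s=state()
plan([455,-160,275],r);plan([585,-425,275],r);plan([585,-425,163],r)
```

```text
shift [29.8, -82.4, 43.6] rot [-28.0, -11.02, 2.86] len 97.9 30.2
shift [294.9, -20.8, 158.0] rot [-28.0, -11.02, 2.86] len 335.2 30.2
shift [294.7, 78.0, 105.2] rot [-28.0, -11.02, 2.86] len 322.5 30.2
```

Emit:
drive_tool(
  moves=[
    [[0,10,-60,30,-9,-3.5,0.9],[0,30,-82,44,-18,-7,1.8],[0,110,-64,78,-28,-11,2.9],[0,190,-45,112,-28,-11,2.9],[0,295,-21,158,-28,-11,2.9],[0,295,-21,158,-28,-11,2.9],[0,295,-21,158,-28,-11,2.9],[0,295,-21,158,-28,-11,2.9],[0,295,30,131,-28,-11,2.9],[0,295,78,105,-28,-11,2.9],[0,295,78,105,-28,-11,2.9],[0,295,78,105,-28,-11,2.9]],
  ],
)

```text
t: 12.85
eef_pos: [584.8, -425.3, 165.0]
ee_rot: [-0.547, 0.448, -0.449, 0.547]
wrist_force: [0.4, 0.2, 0.9]
finger_gap: 0.6
```

Run:
```python
from h import *
p=shot('wrist','w8.png'); P,Q,s=state(); print(P,Q.as_matrix().round(3),s['wrist_force'],s['t'])
q=shot('top','t8.png'); a=cv2.imread('pics/t8.png')[110:270,240:460]; cv2.imwrite('pics/t8z.png',cv2.resize(a,None,fx=3.6,fy=3.6,interpolation=cv2.INTER_CUBIC))
W=cloud(q); x,y,z=W[...,0],W[...,1],W[...,2]
m=np.hypot(x-532,y+156)<38; print('tray floor',np.median(z[m]),m.sum()); print(edgecirc(q,[532.7,-156.3],101,42,54,50))
f=np.array([-.196,.9805]);g=np.array([576.1,-377.4]); d=P[:2]-g; print('along',d@f,'lateral',d@[f[1],-f[0]])
q=shot('side');W=cloud(q); x,y,z=W[...,0],W[...,1],W[...,2]
m=np.hypot(x-532,y+156)<38; m&=(z>50)&(z<90); print('side tray floor',np.median(z[m]),m.sum())
```

```text
[ 584.87421526 -425.54638756  165.32804237] [[ 0.196  0.002  0.981]
 [-0.981 -0.002  0.196]
 [ 0.002 -1.     0.002]] [0.1036076  0.66554844 0.45847713] 12.9
tray floor 75.88998990619064 312
(array([ 540.59357022, -163.00601216,   29.37078705]), np.int64(8), np.int64(7))
along -48.927279192706216 lateral -0.8335738976966489
side tray floor 76.52956396897582 213
```

View pics/w8.png

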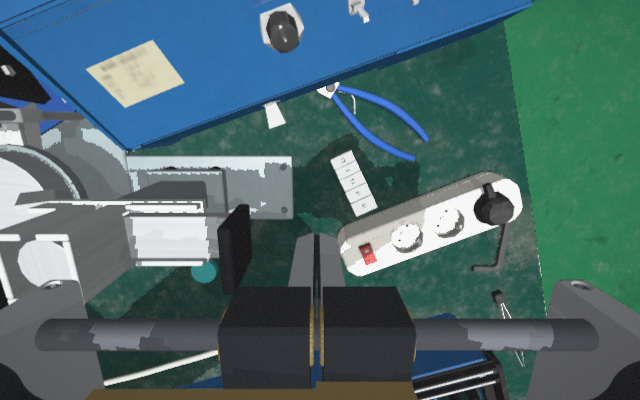

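View pics/t8z.png

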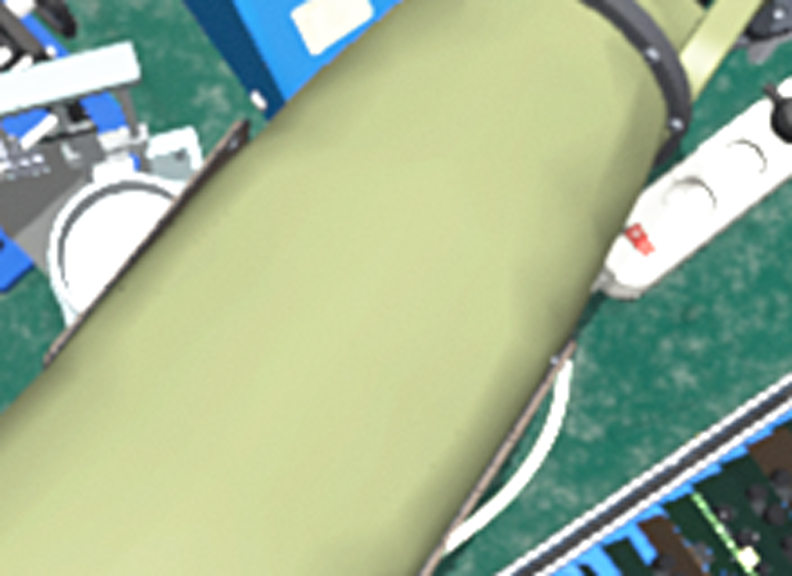

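Emit:
drive_tool(
  moves=[
    [[0,-12,0,0.8,0,0,0],[0,-24,0,0.8,0,0,0],[0,-30,0,0.8,0,0,0],[0,-33,0,0.8,0,0,0],[0,-35,0,0.8,0,0,0]],
  ],
)

```text
t: 13.62
eef_pos: [577.9, -390.7, 161.4]
ee_rot: [-0.547, 0.449, -0.448, 0.547]
wrist_force: [1.3, -2.2, 1.2]
finger_gap: 0.5
```

```bash
cat >> h.py <<'E'
def pushstat(n=1):
    f=np.array([-.196,.9805,0])
    for i in range(n):
        P,Q,s=state(); print('t',s['t'],'along',round((P-[576.1,-377.4,0])@f,2),'Fpush',round(-s['wrist_force']@f,2),s['wrist_force'].round(1),'z',P[2].round(1))
        if i<n-1: env.read_camera('wrist')
E
python3 -c "
from h import *
pushstat(3); shot('wrist','w9.png')"
```

```text
t 13.625 along -13.35 Fpush 2.38 [ 1.3 -2.2  1.2] z 161.4
t 13.675 along -13.29 Fpush 0.93 [ 0.9 -0.8  1.2] z 161.4
t 13.725 along -13.46 Fpush 0.2 [ 0.1 -0.2  1.3] z 161.3
```

View pics/w9.png

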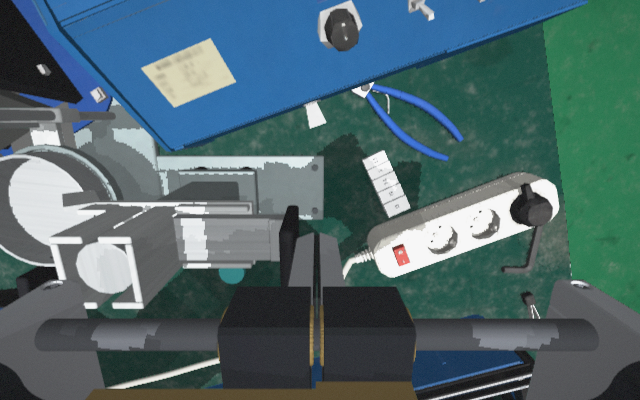

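Emit:
drive_tool(
  moves=[
    [[0,-3,0,0,0,0,0],[0,-6,0,0,0,0,0],[0,-9,0,0,0,0,0],[0,-12,0,0,0,0,0],[0,-15,0,0,0,0,0],[0,-18,0,0,0,0,0],[0,-21,0,0,0,0,0]],
  ],
)

```text
t: 14.65
eef_pos: [573.8, -370.4, 161.3]
ee_rot: [0.547, -0.449, 0.448, -0.546]
wrist_force: [2.7, -7.1, -1.7]
finger_gap: 0.0
```

```bash
python3 -c "
from h import *
pushstat(3)"
```

```text
t 14.65 along 7.28 Fpush 7.44 [ 2.7 -7.1 -1.7] z 161.3
t 14.7 along 7.55 Fpush 6.42 [ 1.5 -6.3 -1.6] z 161.3
t 14.75 along 7.41 Fpush 7.24 [ 4.  -6.6 -0.8] z 161.3
```

Emit:
drive_tool(
  moves=[
    [[0,-3,0,0,0,0,0],[0,-6,0,0,0,0,0],[0,-9,0,0,0,0,0],[0,-12,0,0,0,0,0],[0,-14,0,0,0,0,0]],
  ],
)

```text
t: 15.38
eef_pos: [571.0, -356.8, 161.3]
ee_rot: [0.547, -0.449, 0.448, -0.546]
wrist_force: [3.2, -8.1, -1.4]
finger_gap: 0.2
```

```bash
python3 -c "
from h import *
pushstat(2)"
```

```text
t 15.375 along 21.17 Fpush 8.52 [ 3.2 -8.1 -1.4] z 161.3
t 15.425 along 21.35 Fpush 7.39 [ 2.7 -7.  -1.8] z 161.3
```

Emit:
drive_tool(
  moves=[
    [[0,-2,0,0,0,0,0],[0,-4,0,0,0,0,0],[0,-5,0,0,0,0,0]],
  ],
)

```text
t: 15.8
eef_pos: [570.1, -352.0, 161.3]
ee_rot: [0.547, -0.449, 0.448, -0.546]
wrist_force: [3.4, -7.3, -2.0]
finger_gap: 0.4
```

```bash
python3 -c "
from h import *
pushstat(2)"
```

```text
t 15.8 along 26.09 Fpush 7.86 [ 3.4 -7.3 -2. ] z 161.3
t 15.85 along 26.14 Fpush 8.46 [ 3.1 -8.  -2.5] z 161.3
```

Emit:
drive_tool(
  moves=[
    [[0,-1,0,0,0,0,0],[0,-2,0,0,0,0,0],[0,-3,0,0,0,0,0]],
  ],
)

```text
t: 16.23
eef_pos: [569.5, -349.1, 161.3]
ee_rot: [0.547, -0.449, 0.448, -0.546]
wrist_force: [2.9, -8.3, -1.8]
finger_gap: 0.8
```

```bash
python3 -c "
from h import *
pushstat(2)"
```

```text
t 16.225 along 29.01 Fpush 8.72 [ 2.9 -8.3 -1.8] z 161.3
t 16.275 along 29.12 Fpush 8.27 [ 3.4 -7.7 -1.9] z 161.3
```

Emit:
drive_tool(
  moves=[
    [[0,-1,0,0,0,0,0],[0,-2,0,0,0,0,0]],
  ],
)

```text
t: 16.52
eef_pos: [569.1, -347.2, 161.3]
ee_rot: [0.547, -0.449, 0.448, -0.546]
wrist_force: [2.9, -7.8, -0.9]
finger_gap: 1.0
```

```bash
python3 -c "
from h import *
pushstat(2)"
```

```text
t 16.525 along 31.01 Fpush 8.18 [ 2.9 -7.8 -0.9] z 161.3
t 16.575 along 31.1 Fpush 7.9 [ 3.8 -7.3 -1.4] z 161.3
```

Emit:
drive_tool(
  moves=[
    [[0,-1,0,0,0,0,0],[0,-2,0,0,0,0,0]],
  ],
)

```text
t: 16.82
eef_pos: [568.7, -345.3, 161.3]
ee_rot: [0.547, -0.449, 0.448, -0.546]
wrist_force: [3.5, -9.1, -1.6]
finger_gap: 0.4
```

```bash
python3 -c "
from h import *
pushstat(2); shot('side','s10.png'); shot('wrist','w10.png')
a=cv2.imread('pics/s10.png')[130:250,240:340]; cv2.imwrite('pics/s10z.png',cv2.resize(a,None,fx=5,fy=5,interpolation=cv2.INTER_CUBIC))
"
```

```text
t 16.825 along 32.96 Fpush 9.59 [ 3.5 -9.1 -1.6] z 161.3
t 16.875 along 33.05 Fpush 10.15 [ 3.3 -9.7 -2.2] z 161.3
```

View pics/w10.png

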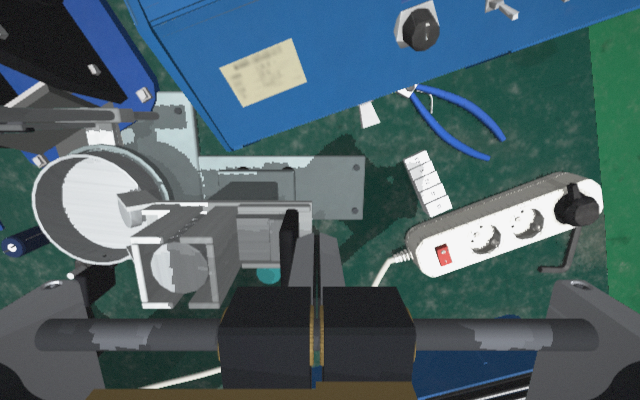

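View pics/s10z.png

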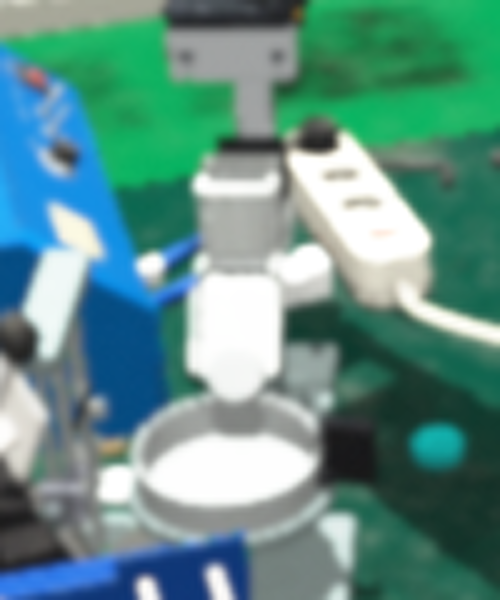

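Emit:
drive_tool(
  moves=[
    [[0,-0.7,0,0,0,0,0],[0,-1.3,0,0,0,0,0]],
  ],
)

```text
t: 17.23
eef_pos: [568.5, -344.2, 161.3]
ee_rot: [0.547, -0.449, 0.449, -0.546]
wrist_force: [4.9, -10.2, -2.5]
finger_gap: 0.3
```

```bash
python3 -c "
from h import *
pushstat(3); q=shot('side','s11.png'); shot('wrist','w11.png')
a=cv2.imread('pics/s11.png')[130:250,240:340]; cv2.imwrite('pics/s11z.png',cv2.resize(a,None,fx=5,fy=5,interpolation=cv2.INTER_CUBIC))
W=cloud(q); x,y,z=W[...,0],W[...,1],W[...,2]
m=np.hypot(x-532,y+156)<38; m&=(z>50)&(z<90); print('side tray floor',np.median(z[m]),m.sum())
"
```

```text
t 17.225 along 34.06 Fpush 10.94 [  4.9 -10.2  -2.5] z 161.3
t 17.275 along 34.1 Fpush 10.59 [ 5.3 -9.7 -1.7] z 161.3
t 17.325 along 34.07 Fpush 10.43 [ 4.6 -9.7 -1.9] z 161.3
side tray floor 70.80999063904136 222
```

View pics/s11z.png

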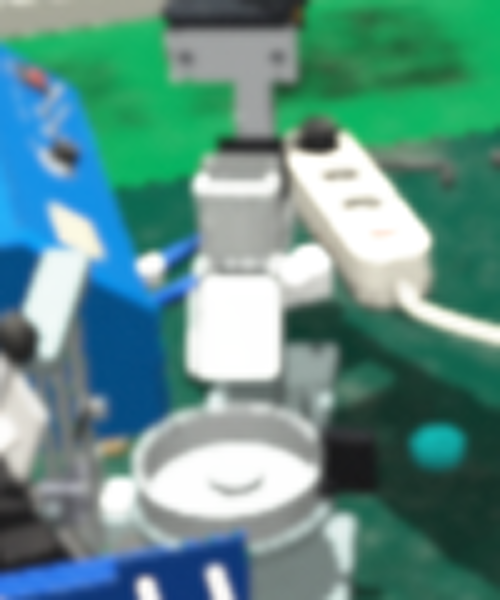

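View pics/w11.png

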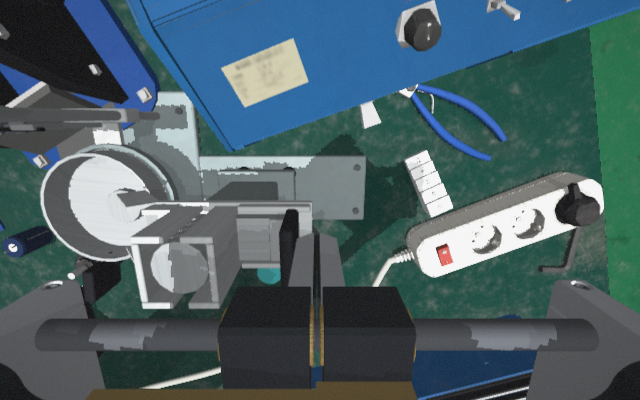

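Emit:
drive_tool(
  moves=[
    [[0,15,0,0,0,0,0],[0,35,0,0,0,0,0],[0,52,0,0,0,0,0],[0,52,0,0,0,0,0],[0,52,0,0,0,0,0],[0,52,0,0,0,0,0]],
  ],
)

```text
t: 18.18
eef_pos: [578.6, -393.5, 161.4]
ee_rot: [-0.547, 0.449, -0.448, 0.547]
wrist_force: [-0.7, 0.4, -0.7]
finger_gap: 0.4
```

```bash
cat >> h.py <<'E'
def floor():
    q=env.read_camera('side'); W=cloud(q); x,y,z=W[...,0],W[...,1],W[...,2]
    m=np.hypot(x-532,y+156)<42; m&=(z>20)&(z<95); h,e=np.histogram(z[m],bins=np.arange(25,95,2)); print('side floor med',np.median(z[m]).round(1),dict(zip(e[:-1].astype(int).tolist(),h.tolist())))
    # recess rim / fin top as extra sink gauges
    c=q['color'].astype(int).max(-1); m=(x>435)&(x<490)&(y>-190)&(y<-140)&(z>40)&(c<60); print('fin top',np.percentile(z[m],95).round(1) if m.any() else None,m.sum())
    return q
E
python3 -c "
from h import *
pushstat(2); floor(); q=shot('side','s12.png'); shot('wrist','w12.png')
a=cv2.imread('pics/s12.png')[130:250,240:340]; cv2.imwrite('pics/s12z.png',cv2.resize(a,None,fx=5,fy=5,interpolation=cv2.INTER_CUBIC))
"
```

```text
t 18.175 along -16.28 Fpush -0.54 [-0.7  0.4 -0.7] z 161.4
t 18.225 along -16.41 Fpush 0.09 [-0.1 -0.1  0.4] z 161.5
side floor med 67.1 {25: 0, 27: 0, 29: 0, 31: 0, 33: 0, 35: 0, 37: 0, 39: 0, 41: 0, 43: 0, 45: 0, 47: 0, 49: 0, 51: 0, 53: 0, 55: 0, 57: 0, 59: 0, 61: 2, 63: 27, 65: 94, 67: 43, 69: 11, 71: 4, 73: 18, 75: 39, 77: 16, 79: 1, 81: 0, 83: 0, 85: 0, 87: 0, 89: 0, 91: 0}
fin top 111.7 124
```

View pics/w12.png

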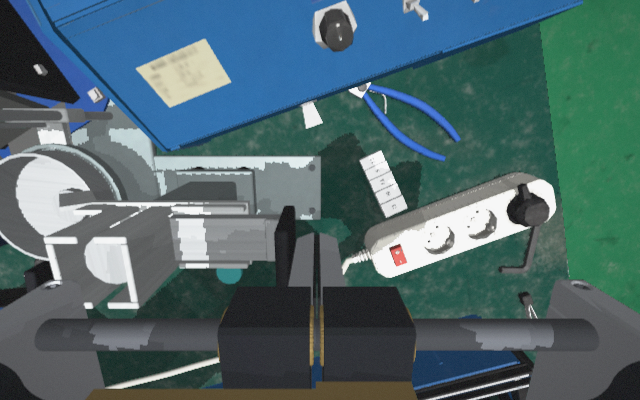

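View pics/s12z.png

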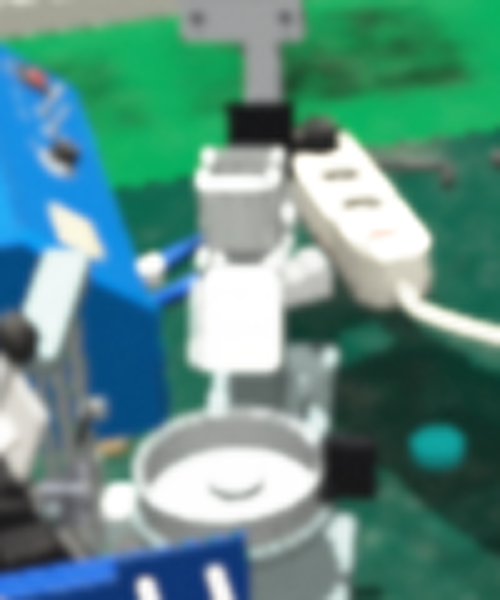

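Emit:
drive_tool(
  moves=[
    [[0,-4,0,0,0,0,0],[0,-8,0,0,0,0,0],[0,-12,0,0,0,0,0],[0,-16,0,0,0,0,0],[0,-20,0,0,0,0,0],[0,-24,0,0,0,0,0],[0,-28,0,0,0,0,0],[0,-32,0,0,0,0,0],[0,-36,0,0,0,0,0],[0,-40,0,0,0,0,0],[0,-43,0,0,0,0,0],[0,-45,0,0,0,0,0]],
  ],
)

```text
t: 19.88
eef_pos: [569.8, -350.7, 161.3]
ee_rot: [0.547, -0.449, 0.448, -0.546]
wrist_force: [2.9, -7.4, -3.2]
finger_gap: 0.5
```

```bash
python3 -c "
from h import *
pushstat(2)"
```

```text
t 19.875 along 27.46 Fpush 7.86 [ 2.9 -7.4 -3.2] z 161.3
t 19.925 along 27.64 Fpush 8.81 [ 3.6 -8.3 -2.4] z 161.3
```

Emit:
drive_tool(
  moves=[
    [[0,-1.5,0,0,0,0,0],[0,-3,0,0,0,0,0],[0,-4,0,0,0,0,0],[0,-5,0,0,0,0,0]],
  ],
)

```text
t: 20.42
eef_pos: [568.9, -345.9, 161.3]
ee_rot: [0.547, -0.449, 0.449, -0.546]
wrist_force: [3.4, -7.5, -4.3]
finger_gap: 0.5
```

```bash
python3 -c "
from h import *
pushstat(2)"
```

```text
t 20.425 along 32.33 Fpush 7.97 [ 3.4 -7.5 -4.3] z 161.3
t 20.475 along 32.44 Fpush 7.68 [ 2.7 -7.3 -2.8] z 161.4
```

Emit:
drive_tool(
  moves=[
    [[0,-0.7,0,0,0,0,0],[0,-1.4,0,0,0,0,0]],
  ],
)

```text
t: 20.72
eef_pos: [568.6, -344.6, 161.4]
ee_rot: [0.547, -0.449, 0.449, -0.546]
wrist_force: [3.8, -8.8, -3.0]
finger_gap: 0.1
```

```bash
python3 -c "
from h import *
pushstat(2);floor()"
```

```text
t 20.725 along 33.58 Fpush 9.34 [ 3.8 -8.8 -3. ] z 161.4
t 20.775 along 33.66 Fpush 11.03 [  5.1 -10.2  -4. ] z 161.3
side floor med 55.3 {25: 0, 27: 0, 29: 0, 31: 0, 33: 0, 35: 0, 37: 0, 39: 0, 41: 0, 43: 0, 45: 33, 47: 81, 49: 41, 51: 7, 53: 4, 55: 18, 57: 44, 59: 14, 61: 4, 63: 10, 65: 7, 67: 9, 69: 12, 71: 13, 73: 10, 75: 9, 77: 6, 79: 8, 81: 4, 83: 1, 85: 0, 87: 0, 89: 0, 91: 0}
fin top 94.1 120
```

Emit:
drive_tool(
  moves=[
    [[0,15,0,0,0,0,0],[0,35,0,0,0,0,0],[0,50,0,0,0,0,0],[0,50,0,0,0,0,0],[0,50,0,0,0,0,0],[0,50,0,0,0,0,0]],
  ],
)

```text
t: 21.58
eef_pos: [578.4, -392.2, 161.4]
ee_rot: [-0.547, 0.449, -0.448, 0.547]
wrist_force: [0.5, 0.3, -0.3]
finger_gap: 0.2
```

```bash
python3 -c "
from h import *
pushstat(2); floor(); q=shot('side','s14.png'); shot('wrist','w14.png')
a=cv2.imread('pics/s14.png')[130:250,240:340]; cv2.imwrite('pics/s14z.png',cv2.resize(a,None,fx=5,fy=5,interpolation=cv2.INTER_CUBIC));floor()
"
```

```text
t 21.575 along -14.94 Fpush -0.18 [ 0.5  0.3 -0.3] z 161.4
t 21.625 along -15.03 Fpush 0.44 [ 0.3 -0.4 -0.1] z 161.5
side floor med 60.0 {25: 0, 27: 0, 29: 0, 31: 0, 33: 0, 35: 0, 37: 0, 39: 0, 41: 0, 43: 0, 45: 0, 47: 0, 49: 2, 51: 13, 53: 70, 55: 71, 57: 15, 59: 3, 61: 18, 63: 43, 65: 30, 67: 8, 69: 11, 71: 5, 73: 12, 75: 9, 77: 10, 79: 7, 81: 4, 83: 6, 85: 4, 87: 1, 89: 1, 91: 0}
fin top 100.6 110
side floor med 61.2 {25: 0, 27: 0, 29: 0, 31: 0, 33: 0, 35: 0, 37: 0, 39: 0, 41: 0, 43: 0, 45: 0, 47: 0, 49: 0, 51: 2, 53: 29, 55: 89, 57: 46, 59: 5, 61: 14, 63: 22, 65: 43, 67: 19, 69: 9, 71: 7, 73: 14, 75: 5, 77: 11, 79: 6, 81: 9, 83: 5, 85: 9, 87: 2, 89: 0, 91: 0}
fin top 101.3 111
```

View pics/s14z.png

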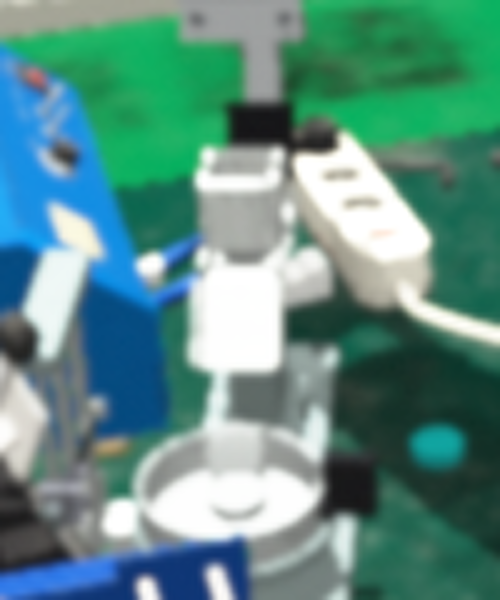

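View pics/w14.png

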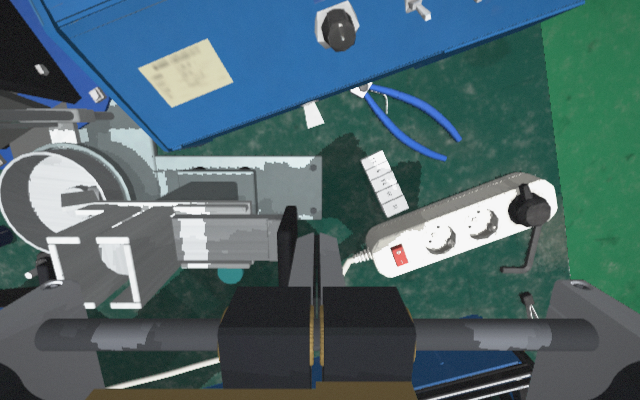

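Run:
```python
from h import *
a=cv2.imread('pics/w14.png')[130:320,0:170]; cv2.imwrite('pics/w14z.png',cv2.resize(a,None,fx=3.1,fy=3.1,interpolation=cv2.INTER_CUBIC))
q=shot('top','t14.png'); a=cv2.imread('pics/t14.png')[130:230,230:330]; cv2.imwrite('pics/t14z.png',cv2.resize(a,None,fx=5.5,fy=5.5,interpolation=cv2.INTER_CUBIC))
```

```text
(no output)
```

View pics/w14z.png

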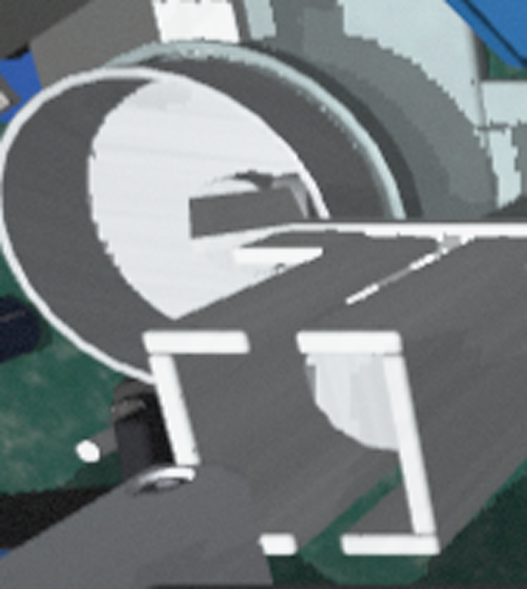

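View pics/t14z.png

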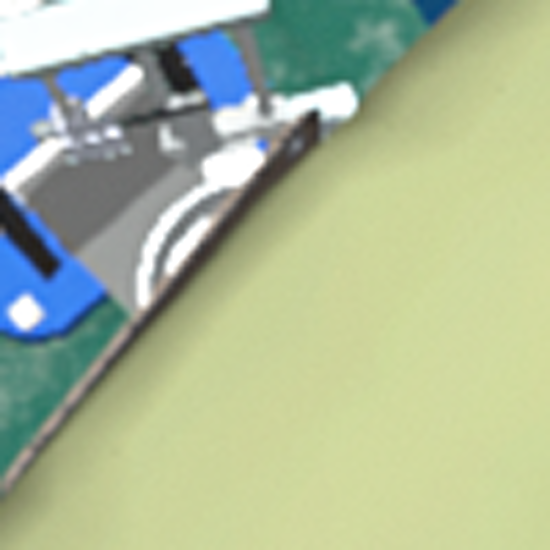

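Emit:
drive_tool(
  moves=[
    [[0,-4,0,0,0,0,0],[0,-8,0,0,0,0,0],[0,-12,0,0,0,0,0],[0,-16,0,0,0,0,0],[0,-20,0,0,0,0,0],[0,-24,0,0,0,0,0],[0,-28,0,0,0,0,0],[0,-32,0,0,0,0,0],[0,-36,0,0,0,0,0],[0,-39,0,0,0,0,0],[0,-42,0,0,0,0,0],[0,-44,0,0,0,0,0]],
  ],
)

```text
t: 23.38
eef_pos: [569.7, -350.2, 161.3]
ee_rot: [0.547, -0.449, 0.448, -0.546]
wrist_force: [3.1, -8.1, -3.0]
finger_gap: 0.7
```

```bash
python3 -c "
from h import *
pushstat(2)"
```

```text
t 23.375 along 27.89 Fpush 8.61 [ 3.1 -8.1 -3. ] z 161.3
t 23.425 along 28.08 Fpush 7.31 [ 3.6 -6.7 -3. ] z 161.3
```

Emit:
drive_tool(
  moves=[
    [[0,-1.5,0,0,0,0,0],[0,-3,0,0,0,0,0],[0,-4,0,0,0,0,0],[0,-5,0,0,0,0,0]],
  ],
)

```text
t: 23.92
eef_pos: [568.8, -345.5, 161.3]
ee_rot: [0.547, -0.449, 0.448, -0.546]
wrist_force: [3.9, -8.4, -3.5]
finger_gap: 0.5
```

```bash
python3 -c "
from h import *
pushstat(2);floor();shot('side','s15.png')"
```

```text
t 23.925 along 32.75 Fpush 8.96 [ 3.9 -8.4 -3.5] z 161.3
t 23.975 along 32.82 Fpush 7.9 [ 3.6 -7.3 -3.3] z 161.3
side floor med 60.6 {25: 0, 27: 0, 29: 0, 31: 0, 33: 0, 35: 0, 37: 0, 39: 0, 41: 0, 43: 0, 45: 0, 47: 0, 49: 0, 51: 4, 53: 44, 55: 100, 57: 22, 59: 7, 61: 8, 63: 31, 65: 44, 67: 17, 69: 9, 71: 7, 73: 7, 75: 9, 77: 11, 79: 6, 81: 8, 83: 5, 85: 5, 87: 4, 89: 0, 91: 1}
fin top 102.3 119
```

Emit:
drive_tool(
  moves=[
    [[0,-0.6,0,0,0,0,0],[0,-1.2,0,0,0,0,0]],
  ],
)

```text
t: 24.32
eef_pos: [568.6, -344.5, 161.3]
ee_rot: [0.547, -0.449, 0.449, -0.546]
wrist_force: [4.2, -9.8, -2.8]
finger_gap: 0.4
```

```bash
python3 -c "
from h import *
pushstat(2);floor();pushstat(1);shot('side','s16.png')
a=cv2.imread('pics/s16.png')[130:250,240:340]; cv2.imwrite('pics/s16z.png',cv2.resize(a,None,fx=5,fy=5,interpolation=cv2.INTER_CUBIC))"
```

```text
t 24.325 along 33.74 Fpush 10.42 [ 4.2 -9.8 -2.8] z 161.3
t 24.375 along 33.78 Fpush 10.04 [ 3.6 -9.5 -3.5] z 161.3
side floor med 60.5 {25: 0, 27: 0, 29: 0, 31: 0, 33: 0, 35: 0, 37: 0, 39: 0, 41: 0, 43: 0, 45: 2, 47: 20, 49: 79, 51: 23, 53: 3, 55: 3, 57: 17, 59: 28, 61: 27, 63: 25, 65: 22, 67: 31, 69: 16, 71: 14, 73: 8, 75: 6, 77: 7, 79: 1, 81: 7, 83: 0, 85: 0, 87: 0, 89: 0, 91: 0}
fin top 95.9 117
t 24.425 along 33.76 Fpush 9.65 [ 3.6 -9.1 -4. ] z 161.3
```

View pics/s16z.png

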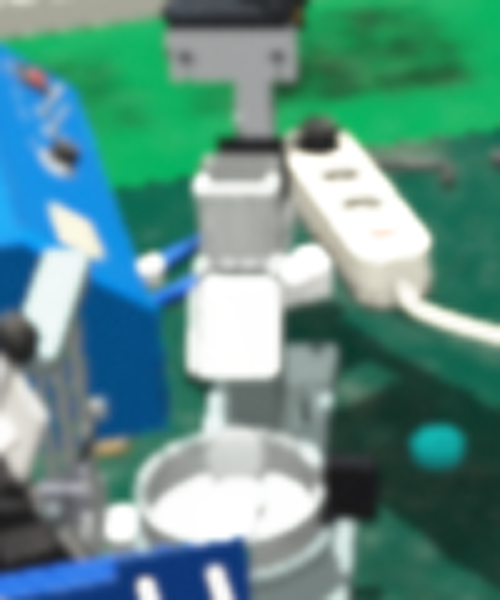

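Third slug landed in the tray. Retract and measure the pointer.

Emit:
drive_tool(
  moves=[
    [[0,15,0,0,0,0,0],[0,35,0,0,0,0,0],[0,55,0,0,0,0,0],[0,60,0,0,0,0,0],[0,60,0,0,0,0,0],[0,60,0,0,0,0,0],[0,60,0,0,0,0,0]],
  ],
)

```text
t: 25.35
eef_pos: [580.3, -402.0, 161.4]
ee_rot: [-0.547, 0.449, -0.448, 0.547]
wrist_force: [-0.6, 0.2, -0.4]
finger_gap: 0.6
```

```bash
python3 -c "
from h import *
pushstat(1); floor();floor(); q=shot('side','s17.png'); shot('wrist','w17.png')
a=cv2.imread('pics/s17.png')[130:250,240:340]; cv2.imwrite('pics/s17z.png',cv2.resize(a,None,fx=5,fy=5,interpolation=cv2.INTER_CUBIC))
r=down(-np.pi/2)*R.from_rotvec([28,0,0],degrees=True)
P,Q,s=state()
plan([P[0],P[1],275]); plan([455,-165,275],r); plan([455,-130,180],r)
"
```

```text
t 25.35 along -24.91 Fpush -0.32 [-0.6  0.2 -0.4] z 161.4
side floor med 56.8 {25: 0, 27: 0, 29: 0, 31: 0, 33: 0, 35: 0, 37: 0, 39: 0, 41: 1, 43: 11, 45: 66, 47: 47, 49: 7, 51: 2, 53: 13, 55: 23, 57: 20, 59: 28, 61: 25, 63: 22, 65: 22, 67: 14, 69: 7, 71: 8, 73: 5, 75: 8, 77: 3, 79: 0, 81: 0, 83: 0, 85: 0, 87: 0, 89: 0, 91: 0}
fin top 92.1 106
side floor med 57.2 {25: 0, 27: 0, 29: 0, 31: 0, 33: 0, 35: 0, 37: 0, 39: 0, 41: 0, 43: 10, 45: 54, 47: 53, 49: 10, 51: 2, 53: 9, 55: 24, 57: 19, 59: 21, 61: 32, 63: 22, 65: 25, 67: 13, 69: 8, 71: 7, 73: 11, 75: 5, 77: 4, 79: 2, 81: 0, 83: 0, 85: 0, 87: 0, 89: 0, 91: 0}
fin top 91.2 102
shift [-0.2, -113.7, -0.1] rot [0.0, 0.0, 0.0] len 113.7 0.0
shift [-257.4, -113.1, -76.6] rot [27.98, 11.03, -2.85] len 291.4 30.2
shift [-291.6, -18.1, -69.6] rot [27.98, 11.03, -2.85] len 300.3 30.2
```

View pics/s17z.png

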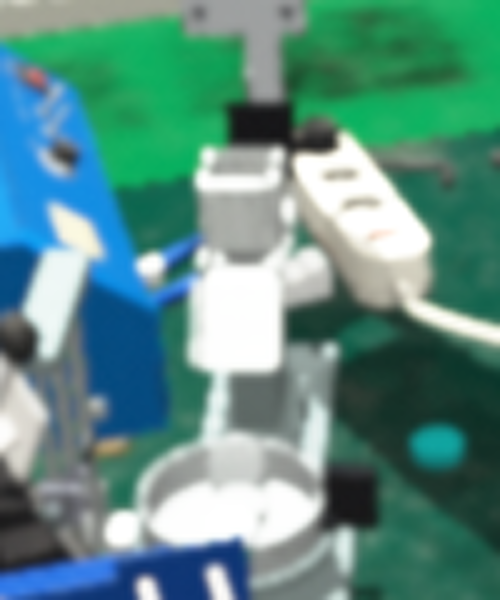

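Emit:
drive_tool(
  moves=[
    [[0,0,-55,0,0,0,0],[0,0,-113,0,0,0,0],[0,-60,-113,-18,0,0,0],[0,-120,-113,-36,7,3,-0.7],[0,-180,-113,-54,14,6,-1.4],[0,-257,-113,-77,22,9,-2.3],[0,-257,-113,-77,28,11,-2.85],[0,-275,-60,-73,28,11,-2.85],[0,-292,-18,-70,28,11,-2.85],[0,-292,-18,-70,28,11,-2.85],[0,-292,-18,-70,28,11,-2.85]],
  ],
)

```text
t: 26.92
eef_pos: [455.4, -130.6, 181.7]
ee_rot: [0.364, -0.363, 0.607, -0.606]
wrist_force: [0.1, 0.3, 0.5]
finger_gap: 0.4
```

Run:
```python
from h import *
p=shot('wrist','w18.png'); P,Q,s=state(); print(P,s['wrist_force'],s['t'])
for n in ['pointer_tip','marker_mid']:
    for r in env.recognise(p,n)[:3]:
        u,v=r['at']; print(n,round(r['score'],2),np.round([u,v]),np.round(w(p,u,v)))
a=p['color'][65:190,235:385]; cv2.imwrite('pics/w18z.png',cv2.cvtColor(cv2.resize(a,None,fx=5,fy=4.7,interpolation=cv2.INTER_CUBIC),cv2.COLOR_RGB2BGR))
W=cloud(p)
for v in range(94,122,2): print(v,[tuple(int(k) if k==k else -1 for k in W[v,u]) for u in range(268,316,5)])
```

```text
[ 455.46841831 -130.75733059  181.83555364] [ 0.31873221  0.4538288  -0.18592404] 26.975
pointer_tip 0.89 [326. 127.] [ 603. -141.   51.]
marker_mid 0.74 [275. 108.] [590. -91. 116.]
94 [(598, -85, 126), (604, -88, 116), (669, -78, 12), (669, -85, 12), (662, -93, 24), (630, -103, 74), (622, -110, 87), (621, -115, 89), (604, -121, 116), (631, -126, 73)]
96 [(597, -84, 124), (601, -88, 118), (667, -78, 10), (666, -85, 13), (629, -98, 73), (621, -104, 86), (619, -110, 88), (620, -115, 86), (604, -121, 112), (630, -126, 71)]
98 [(597, -84, 120), (599, -88, 118), (663, -78, 12), (664, -85, 11), (626, -98, 74), (617, -105, 87), (618, -110, 86), (619, -115, 84), (604, -121, 109), (630, -126, 67)]
100 [(597, -83, 118), (597, -88, 117), (661, -78, 12), (599, -97, 114), (598, -102, 115), (614, -105, 88), (616, -110, 85), (618, -115, 83), (604, -121, 107), (601, -126, 111)]
102 [(595, -83, 117), (595, -88, 118), (596, -93, 116), (596, -97, 115), (596, -102, 115), (613, -105, 87), (615, -110, 84), (617, -115, 80), (604, -121, 102), (600, -126, 110)]
104 [(594, -83, 116), (594, -88, 116), (594, -
[... 820 characters left out ...]
 (598, -126, 92)]
114 [(593, -81, 99), (594, -85, 96), (594, -90, 96), (594, -95, 97), (594, -100, 96), (605, -104, 76), (608, -109, 70), (610, -114, 66), (604, -120, 78), (599, -126, 88)]
116 [(591, -80, 97), (592, -85, 96), (591, -90, 97), (592, -95, 96), (592, -101, 96), (604, -104, 74), (606, -109, 70), (609, -114, 65), (605, -120, 72), (599, -126, 82)]
118 [(595, -79, 86), (589, -85, 97), (589, -90, 97), (590, -95, 96), (589, -101, 97), (603, -103, 70), (605, -109, 68), (607, -114, 63), (604, -120, 69), (598, -126, 80)]
120 [(592, -79, 88), (588, -85, 96), (587, -90, 96), (588, -95, 94), (600, -98, 72), (602, -103, 68), (604, -109, 65), (606, -114, 61), (604, -120, 64), (599, -126, 75)]
```

View pics/w18z.png

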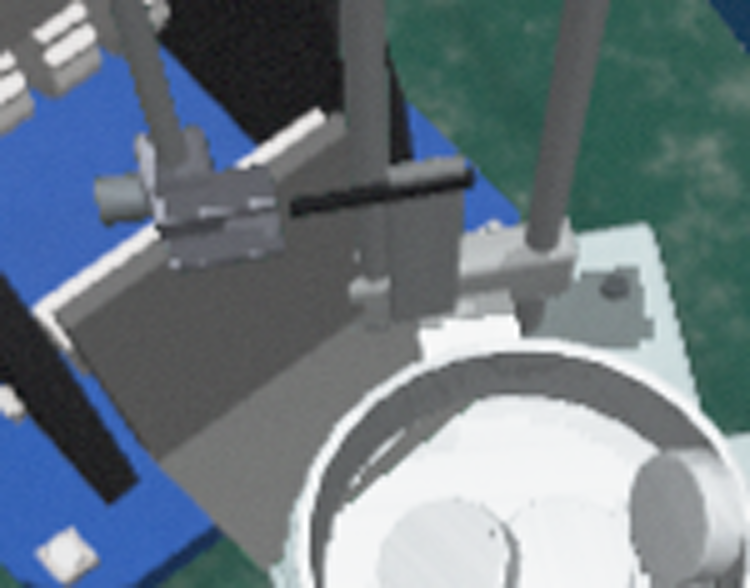

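Emit:
drive_tool(
  moves=[
    [[0,0,-60,-20,0,0,0],[0,0,-60,-20,0,0,0],[0,0,-60,-20,0,0,0],[0,0,-60,-20,0,0,0],[0,0,-60,-20,0,0,0],[0,0,-60,-20,0,0,0]],
  ],
)

```text
t: 27.82
eef_pos: [408.8, -129.7, 222.9]
ee_rot: [-0.364, 0.364, -0.606, 0.606]
wrist_force: [-0.3, -1.0, -0.8]
finger_gap: 0.2
```

Run:
```python
from h import *
p=shot('wrist','w19.png'); P,Q,s=state(); print(P,s['wrist_force'],s['t'])
W=cloud(p); x,y,z=W[...,0],W[...,1],W[...,2]
c=p['color'].astype(int).max(-1)
m=(x>588)&(x<604)&(y<-104)&(y>-119)&(z>90)&(z<125); print('blade z',m.sum(),np.percentile(z[m],[2,50,98]))
m=(x>582)&(x<604)&(y<-80)&(y>-103)&(z>80)&(z<125); h,e=np.histogram(z[m],np.arange(80,126,2)); print('fork z',dict(zip(e[:-1].tolist(),h.tolist())))
print('tray rim',edgecirc(p,[532.7,-156.3],71,42,56,50))
for n in ['slug_1','pointer_tip','marker_mid']:
    for r in env.recognise(p,n)[:6]:
        u,v=r['at']; print(n,round(r['score'],2),np.round([u,v]),np.round(w(p,u,v)))
```

```text
[ 408.78275268 -129.73158654  222.99729965] [0.68285582 0.07253527 0.86179242] 27.875
blade z 46 [ 96.14387127 107.61529087 108.75799475]
fork z {80: 15, 82: 6, 84: 2, 86: 0, 88: 0, 90: 0, 92: 4, 94: 30, 96: 105, 98: 21, 100: 11, 102: 2, 104: 0, 106: 0, 108: 0, 110: 0, 112: 11, 114: 104, 116: 113, 118: 11, 120: 6, 122: 7}
tray rim (array([ 532.40284014, -155.4905181 ,   49.60513846]), np.int64(99), np.int64(70))
slug_1 0.96 [344. 158.] [ 532. -164.   53.]
slug_1 0.8 [323. 159.] [ 528. -137.   58.]
slug_1 0.77 [442. 221.] [ 457. -302.    9.]
slug_1 0.67 [368. 151.] [ 534. -192.   73.]
pointer_tip 0.88 [327. 111.] [ 604. -144.   42.]
marker_mid 0.78 [280.  91.] [588. -88. 115.]
```

View pics/w19.png

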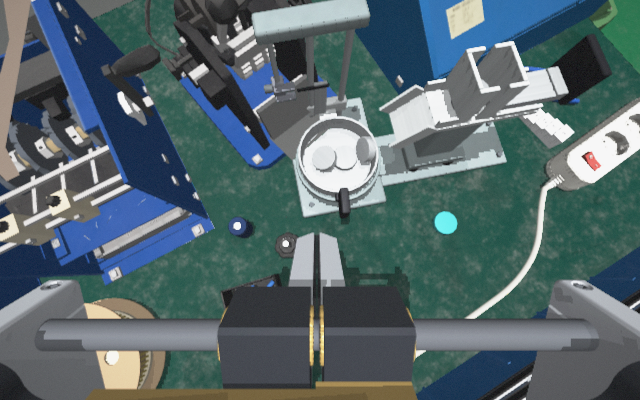

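```bash
python3 -c "
from h import *
print(env.close_job())"
```

```text
the job is handed in; nothing more can be done
None
```

I set the tray in the cradle with its fin on the side away from the rods, let go of it, and fed three slugs one at a time. I stopped there because the pointer was in the fork's gap, and handed the job in at about 28 s of the 69 s allowed. The hand-in reports no verdict.

**Last checks:**
- **Tray:** its centre is at about (532.4, -155.5) mm, roughly 1 mm from the measured cradle centre. The floor sank about 10 mm with each slug (76, 66, 56, then 46 mm).
- **Pointer:** the blade's middle is at about 105.5 mm and the fork's middle at about 104 mm, so it stands about +1.5 mm off against the ±7.5 mm allowed. The fork's middle comes from the lower prong's top (about 96.5 mm) and the stated 15 mm gap, since the upper prong's underside could not be seen.
- **Plunger force:** the stop showed each time as a rise from about 8 N to 10–11 N. The highest reading was 11.0 N; readings were only taken between moves.
- **Slugs:** two lie in the tray about flat and one leans against the wall on the chute side. I saw none spilled, and the other two should still be in the tube, though I did not count them.
- **Bystanders:** `small_cap`, `clamp_knob` and the turquoise look-alike appear where they were. I never identified `step_gauge` in the pictures, so I have not checked its position; no contact with it was noticed.

**Checks that disagreed:** the side and top cameras differed from the wrist camera by 1–2 mm. The network's `pointer_tip` and `marker_mid` hits landed on the neighbouring parts, so I took the heights from the wrist depth image.

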